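# Pack a tasting carton from the sliding-glass chest

### The job

A guest has ordered every tin and jar now standing in the two wells of the sliding-glass chest. Slide the glass panes aside to get at them and set all of them down, without dropping any, upright and flat on the bottom of the open carton, so that they all fit in side by side in one layer; then leave the chest with both panes slid fully shut. Do not disturb the other things on the counter.

Things in the scene. Friction and masses are not known exactly. Their poses are not given: they have to be found in the camera images.
- chest: fixed wood-clad chest, 300 (x) x 440 (y) x 110 mm, with two open-topped wells side by side along y under a sliding glass top. Origin: in its underside, under the middle of the divider between the wells; x points away from the robot's side (x = -170 to +130 mm), y to its left, z up. Its yaw varies and it may stand to the robot's left or right. Panes and pulls reach 160 mm above the counter at most
- well_left (a point): centre of the left well's floor, 12 mm above the counter; axes as the chest's. Its floor is 204 (x) x 190 (y) mm; above a stepped foot 30 mm high the walls stand 20 mm farther out in front, 16 at the back, 12 at the outer end, 4 at the divider, and rise 98 mm. Up to three pieces stand in it, in any order, some 85 mm or more between centres. Free only with the left pane open and the right one shut
- well_right (a point): centre of the right well's floor; the well is the mirror image of the left one. Free only with the right pane open and the left one shut
- pane_left (a joint): the left pane (glass in an aluminium frame, 260 x 216 mm), on the upper track: 0 = shut over the left well (stop), grows as it slides along the chest's -y over the right pane, to 0.214 m (stop) = left well wholly open. Stays where left; about 1.5 N of friction. May start slightly ajar
- pane_right (a joint): the right pane (286 x 216 mm), on the lower track: 0 = shut over the right well (stop), grows as it slides along the chest's +y under the left pane, to 0.214 m (stop) = right well wholly open. Stays where left; about 1.5 N of friction. May start slightly ajar
- pull_left (a point): middle of the left pane's pull, a black upright block on the pane near its front edge: 14 (chest x) x 40 (chest y) mm, standing 24 mm above the glass, its top 10 mm above this point; nothing is near it but, when this pane is fully open, the other pull, 46 mm in front (centre to centre). Axes as the chest's. Moves with the pane
- pull_right (a point): middle of the right pane's pull, a like block 14 (chest x) x 40 (chest y) mm near the pane's front edge, in front of the upper track; its top is 10 mm above this point, its foot on the pane 14 mm below; the left pane and its track begin 24 mm behind the point (chest +x), about as high as the point. Axes as the chest's. Moves with the pane
- carton_floor (a point): centre of the inner floor of the fixed, open cardboard carton (4 mm above the counter). x along the carton's length, y across it, z up. Inside 201 (x) x 145 (y) mm; walls 4 mm thick, reaching 45 mm above this floor, lower than the pieces. Its yaw varies; it stands on the other side of the robot's centre line from the chest
- caddy: plain square steel caddy, upright: 81 x 81 mm in plan; body 68 mm high, flat shoulder, round steel cap 36 mm across and 18 mm high in the middle of the top (total 86 mm), weighs about 0.38 kg. Origin: centre of the underside, z up. May be absent (None)
- tin_a: plain steel tin, upright, oblong: 81 (its x) x 54 (its y) mm in plan; body 68 mm high, flat shoulder, round steel cap 36 mm across and 18 mm high in the middle of the top (total 86 mm), weighs about 0.3 kg. Origin: centre of the underside, z up. Three such tins are alike. May be absent (None)
- tin_b: plain steel tin, upright, oblong: 81 (its x) x 54 (its y) mm in plan; body 68 mm high, flat shoulder, round steel cap 36 mm across and 18 mm high in the middle of the top (total 86 mm), weighs about 0.3 kg. Origin: centre of the underside, z up. Three such tins are alike. May be absent (None)
- tin_c: plain steel tin, upright, oblong: 81 (its x) x 54 (its y) mm in plan; body 68 mm high, flat shoulder, round steel cap 36 mm across and 18 mm high in the middle of the top (total 86 mm), weighs about 0.3 kg. Origin: centre of the underside, z up. Three such tins are alike. May be absent (None)
- jar_a: square glass jar of gherkins, upright: 54 x 54 mm in plan; body 68 mm high, round white lid 36 mm across and 18 mm high in the middle of the top (total 86 mm), weighs about 0.26 kg. Origin: centre of the underside, z up. Two such jars are alike. May be absent (None)
- jar_b: square glass jar of gherkins, upright: 54 x 54 mm in plan; body 68 mm high, round white lid 36 mm across and 18 mm high in the middle of the top (total 86 mm), weighs about 0.26 kg. Origin: centre of the underside, z up. Two such jars are alike. May be absent (None)
- pickle_jar: large round jar of beetroot with a red lid, 84 mm across, 150 mm high, on the counter beyond the work; origin at the centre of its underside. Leave it alone
- wine: tall green bottle, 74 mm across, 300 mm high, at the far left of the counter; origin at the centre of its underside. Leave it alone
- tape: desk tape dispenser, 150 x 50 x 82 mm, at the far right of the counter; origin at the centre of its underside. Leave it alone

How it is judged:
By the outcome, as a careful person would: the job done as asked, in the order asked, and still so for the second after the job is handed in, with the robot touching nothing.
Of caddy, tin_a, tin_b, tin_c, jar_a, jar_b only 4 to 6 are there at a start; the rules pass over those that are not, and their reading is None.
At some moment in a run one of caddy, tin_a, tin_b, tin_c, jar_a, jar_b may be knocked a few centimetres aside while the robot is not near it.
It also fails if it takes over 210 s, if anything falls off the work surface, if the arm or the gripper's body presses on something with over 40 N, if the wrist force passes 120 N, or if a joint passes its speed limit or range.

### The arm

A 6-joint arm with a two-finger parallel gripper is mounted at the origin on the work surface. World frame = base frame: x ahead of the robot, y to its left, z up, the work surface at z = 0. Lengths are in m, angles in rad, forces in N, time in s.
With the tool pointing down it reaches from about 0.15 to 0.775 m from the base axis. Payload 6.1 kg.
Tool frame: the origin (TCP) lies at the very end of the fingers, on their centre line; the grasp point (between the pads) lies 19 mm behind it; z points along the fingers, y is the direction in which the jaws open and shut (so a half turn about z gives the same grasp; the last joint's range is limited). The gripper opens to 85 mm and grips with 20 to 120 N. Pads are 22 mm wide; open, the fingers measure 114 mm over their backs; the gripper's body (76 mm by 85 mm) begins 54 mm behind the grasp point. The pads swing forward as they close: fully open they stand 13 mm farther back than shut.
Start: joints at [1.268, 0.126, -0.04, 1.405, 0, 1.571], TCP at [0.157, 0.501, 0.231] pointing down, gripper open.
Joint ranges: [-2.72, 2.72], [-0.95, 1.95], [-1.27, 1.35], [-1.78, 2.02], [-1.46, 1.47], [-3.14, 3.14]. Speed limits (rad/s): [2.39, 2.39, 3.01, 3.14, 3.14, 3.14].

### API

Orientations are given as [roll, pitch, yaw] about the fixed x, y, z axes, in that order (R = Rz(yaw) Ry(pitch) Rx(roll)).
In Python, from cell import monitor, vision, robot gives the robot as it stands.
- The arm moves only by the tool play_rows, never from a script. Its argument "deltas" is one flat list of numbers, 6 for each row, row after row: the shift along the tool's x, y, z in m, then the turn, a rotation vector about the tool's x, y, z in rad. A call has 1 to 20 rows; each row is the pose to reach, as a shift and turn from the pose commanded when the call began, along the tool's axes at that moment; what a row does not reach only later rows make up. A row lasts 1/8 s, in which the tool goes at most 62.5 mm and 10.7 degrees, less where a joint would pass 70% of its speed; a pose out of reach is approached as far as the arm can. A call with a gripper value outside its range is refused whole. "jaw" is the finger opening in m, from 0 to 0.0854, set as the call begins (left out, the last holds). The fingers move at their own pace and stop on an object; the grip force is fixed at half the most. Time passes only in rows, so rows that repeat a pose let the fingers close. It gives the time, the measured TCP pose, the force and the opening at its end, in the units of the state.
- monitor.get_obs(): the state, without advancing time (a new reading comes with each control period).
- vision.get_image(name): name is "scene" or "top" or "wrist"; returns the picture (420x560x3 uint8, blue, green, red); there is no depth.
- vision.camera_params(name): a dict with "fx", "fy", "cx", "cy" (pixels), "camera_from_world" (4x4, takes a point from world to camera coordinates); the wrist camera has in their place "mount" (4x4, takes a point from camera to tool coordinates, whose origin is the TCP and whose axes are the flange's). Camera axes: x right, y down, z forward; pixel columns grow to the right and rows downward; lengths in m; the calibration is good to about 2 mm. A picture is of the moment at which its call begins: read the wrist's pose just before it. camera_params takes no time and is no camera call.
- robot.job_done(): hands the job in, once; it reports no verdict.
The state is a dict: "time": time; "joints": joint angles; "qvel": joint speeds; "joint_torque": joint torques, N m; "eef_pos": TCP position; "tool_rot": TCP orientation; "force": force on the tool from outside, world axes, zero at the start; "moment": the same for the moment, N m; "opening": finger opening in m.
Only numpy, scipy, OpenCV 4.12 (cv2) and the standard library are available. Lean on these libraries where they do the work, as an engineer would, in place of code of your own. Each camera call takes 0.05 s, during which the arm holds its last target.

## Working session

There is one attempt and no reset: what is moved stays moved. The work goes in short steps, Python scripts to look and compute and a tool call to move; the robot and the scene stay as the last step left them, time stands still between calls to the robot, and variables do not carry over. Pictures are saved under pics/ and viewed, and the job is handed in when it is done.

Besides the shell and the picture viewer there is one more tool, called after "Request:" by a JSON object that holds its "fn" and its "kwargs". play_rows: Moves the arm, as the interface text tells. Its arguments: {"type":"object","properties":{"deltas":{"type":"array","items":{"type":"number"}},"jaw":{"type":"number"}},"required":["deltas"]}

```bash
ls; mkdir -p pics
python3 - <<'E'
from cell import monitor, vision, robot
import cv2
o=monitor.get_obs(); print({k:(v) for k,v in o.items()})
for n in("scene","top","wrist"):
    cv2.imwrite(f"pics/{n}0.png",vision.get_image(n)); print(n,vision.camera_params(n))
E
```

```text
pics
{'time': 0.0, 'joints': array([ 1.26799177e+00,  1.26388111e-01, -4.06247261e-02,  1.40539719e+00,
       -2.64673375e-05,  1.57081297e+00]), 'qvel': array([-0.0010496 , -0.00015988,  0.00211938, -0.00134676,  0.00178749,
       -0.0007636 ]), 'joint_torque': array([ 2.86120085e-04, -4.35915148e+01,  3.52923954e+01,  1.72511791e-02,
        1.11560075e-05,  1.44964463e-05]), 'eef_pos': array([0.15643827, 0.50071748, 0.23051656]), 'tool_rot': array([-3.13997895e+00,  2.64941571e-05,  2.83877150e+00]), 'force': array([-1.04371794,  0.54031603,  0.7849529 ]), 'moment': array([ 0.02197008,  0.0218389 , -0.01260638]), 'opening': 0.08515165278540815}
scene {'fx': 495.9186918095073, 'fy': 495.9186918095073, 'cx': 273.35805908362113, 'cy': 215.9594614224084, 'camera_from_world': array([[ 9.99780480e-01,  1.26277260e-02,  1.67192187e-02,
        -6.05553678e-01],
       [ 2.09254832e-02, -6.42027413e-01, -7.66396063e-01,
         1.00821169e-01],
       [ 1.05635728e-03,  7.66577681e-01, -6.42150717e-01,
         1.72597717e+00],
       [ 0.00000000e+00,  0.00000000e+00,  0.00000000e+00,
[... 161 characters left out ...]
ay([[-0.00772197, -0.99992262, -0.00975354,  0.03625735],
       [-0.98496602,  0.00928907, -0.17249825,  0.59143052],
       [ 0.1725755 ,  0.00827488, -0.98496153,  1.59497851],
       [ 0.        ,  0.        ,  0.        ,  1.        ]])}
wrist {'fx': 304.226756579611, 'fy': 304.226756579611, 'cx': 273.24426993591777, 'cy': 211.21699661870326, 'mount': array([[-5.60684230e-04, -9.55348228e-01, -2.95481723e-01,
         7.57646366e-02],
       [ 9.99999742e-01, -6.68355420e-04,  2.63393892e-04,
        -4.09493240e-04],
       [-4.49119699e-04, -2.95481499e-01,  9.55348356e-01,
        -1.42897712e-01],
       [ 0.00000000e+00,  0.00000000e+00,  0.00000000e+00,
         1.00000000e+00]])}
```

View pics/top0.png

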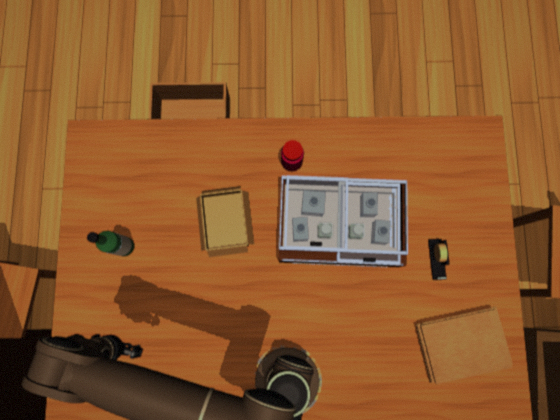

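View pics/scene0.png

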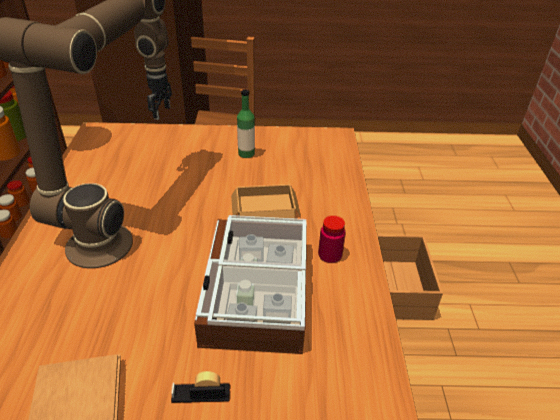

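View pics/wrist0.png

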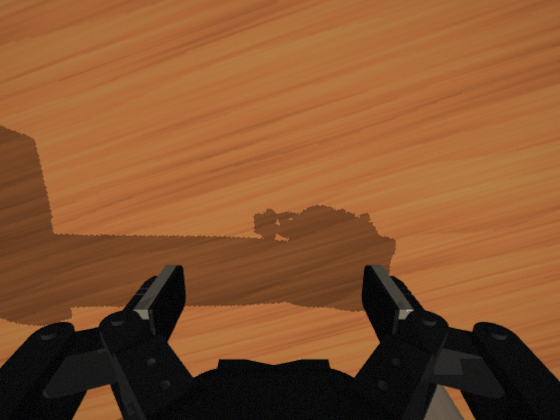

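```bash
cat > h.py <<'E'
from cell import monitor, vision, robot
import numpy as np, cv2
from scipy.spatial.transform import Rotation as R
def cam(n):
    p=vision.camera_params(n); K=np.array([[p['fx'],0,p['cx']],[0,p['fy'],p['cy']],[0,0,1]])
    if n=='wrist':
        o=monitor.get_obs(); T=np.eye(4); T[:3,:3]=R.from_euler('xyz',o['tool_rot']).as_matrix(); T[:3,3]=o['eef_pos']
        return K,np.linalg.inv(T@p['mount'])
    return K,p['camera_from_world']
def proj(c,P):
    K,E=c; P=np.atleast_2d(P); q=P@E[:3,:3].T+E[:3,3]; q=q@K.T; return q[:,:2]/q[:,2:]
def unp(c,uv,z):
    K,E=c; uv=np.atleast_2d(uv).astype(float); d=np.c_[uv,np.ones(len(uv))]@np.linalg.inv(K).T@E[:3,:3]; o=-E[:3,:3].T@E[:3,3]
    return o+d*((z-o[2])/d[:,2])[:,None]
def snap(n,f,crop=None,s=1):
    c=cam(n); im=vision.get_image(n); cv2.imwrite('pics/raw_'+f,im); np.savez('pics/'+f+'.npz',K=c[0],E=c[1])
    if crop: x0,y0,x1,y1=crop; im=im[y0:y1,x0:x1]
    if s!=1: im=cv2.resize(im,None,fx=s,fy=s,interpolation=cv2.INTER_CUBIC)
    cv2.imwrite('pics/'+f,im); return c
def ld(f):
    d=np.load('pics/'+f+'.npz'); return d['K'],d['E']
def go(x,y,z,yaw):
    "delta in tool axes from measured pose to target, tool down; yaw deg of tool x"
    o=monitor.get_obs(); M=R.from_euler('xyz',o['tool_rot']); T=R.from_euler('xyz',[np.pi,0,np.radians(yaw)])
    d=M.inv().apply(np.array([x,y,z])-o['eef_pos']); r=(M.inv()*T).as_rotvec()
    n=max(np.linalg.norm(d)/.0625,np.degrees(np.linalg.norm(r))/10.7)
    print('delta',np.round(d,4),np.round(r,4),'rows>=%.1f'%n)
def st():
    o=monitor.get_obs(); print('t%.2f'%o['time'],np.round(o['eef_pos'],4),'yaw%.2f'%np.degrees(o['tool_rot'][2]),np.round(o['tool_rot'],4),'F',np.round(o['force'],1),'op%.4f'%o['opening'])
E
python3 - <<'E'
from h import *
im=cv2.imread('pics/top0.png')
cv2.imwrite('pics/t0chest.png',cv2.resize(im[165:275,270:415],None,fx=5,fy=5,interpolation=cv2.INTER_CUBIC))
cv2.imwrite('pics/t0cart.png',cv2.resize(im[180:265,190:265],None,fx=6,fy=6,interpolation=cv2.INTER_CUBIC))
E
```

```text
(no output)
```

View pics/t0chest.png

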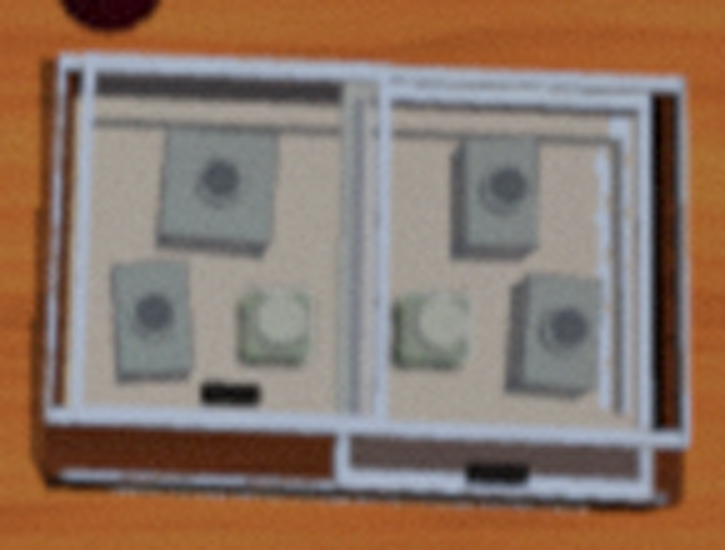

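View pics/t0cart.png

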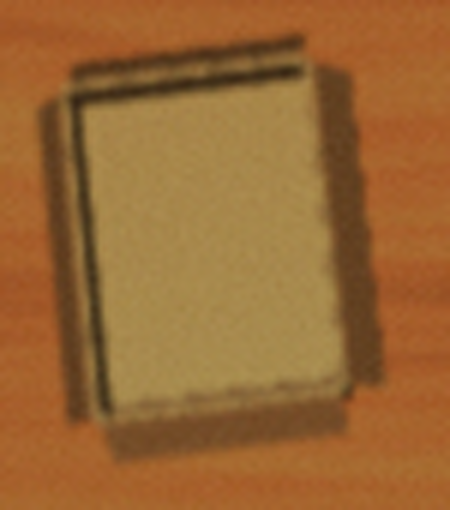

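Run:
```python
from h import *
c=cam('top')
px=lambda l,x0,y0,s:[[a/s+x0,b/s+y0] for a,b in l]
P=unp(c,px([(62,62),(685,80),(685,440),(45,415),(50,485),(665,505)],270,165,5),.13);print(P)
print(np.degrees(np.arctan2(*(P[1]-P[0])[:2])),)
print('pullL top',unp(c,px([(231,386)],270,165,5),.16),'pullR',unp(c,px([(497,466)],270,165,5),.146))
C=unp(c,px([(72,92),(303,70),(348,388),(105,410)],190,180,6),.049);print('carton rim inner?',C)
print(np.linalg.norm(np.diff(C[[0,1,2,3,0]],axis=0),axis=1))
caps=unp(c,px([(219,180),(154,313),(283,317),(443,320),(508,186),(570,328)],270,165,5),.098);print('caps',caps)
```

```text
[[ 0.70152298  0.00846139  0.13      ]
 [ 0.68410642 -0.42739702  0.13      ]
 [ 0.43240923 -0.41293286  0.13      ]
 [ 0.45321432  0.0225748   0.13      ]
 [ 0.40550652  0.01958925  0.13      ]
 [ 0.38853775 -0.39689396  0.13      ]]
-177.71172310911422
pullL top [[ 0.46880375 -0.10260128  0.16      ]] pullR [[ 0.41471516 -0.28131442  0.146     ]]
carton rim inner? [[0.65732435 0.30443928 0.049     ]
 [0.66972925 0.16275654 0.049     ]
 [0.4738599  0.1345176  0.049     ]
 [0.46188266 0.28053841 0.049     ]]
[0.14222476 0.19789451 0.1465112  0.1968977 ]
caps [[ 0.6223024  -0.1023709   0.098     ]
 [ 0.52739357 -0.05459929  0.098     ]
 [ 0.52373428 -0.14514523  0.098     ]
 [ 0.52059244 -0.25728609  0.098     ]
 [ 0.61598333 -0.30703801  0.098     ]
 [ 0.51413139 -0.34595666  0.098     ]]
```

Run:
```python
from h import *
go(.62,.225,.26,186)
```

```text
delta [-0.5247 -0.1251 -0.0292] [-1.200e-03 -3.000e-04 -4.075e-01] rows>=8.6
```

Request:
{"fn": "play_rows", "kwargs": {"deltas": [-0.03, -0.007, 0, 0, 0, 0, -0.085, -0.02, 0, 0, 0, -0.05, -0.145, -0.034, -0.01, 0, 0, -0.1, -0.205, -0.048, -0.01, 0, 0, -0.15, -0.265, -0.062, -0.02, 0, 0, -0.2, -0.325, -0.076, -0.02, 0, 0, -0.25, -0.385, -0.09, -0.025, 0, 0, -0.3, -0.44, -0.105, -0.029, 0, 0, -0.35, -0.495, -0.118, -0.029, 0, 0, -0.4, -0.525, -0.125, -0.029, 0, 0, -0.407, -0.525, -0.125, -0.029, 0, 0, -0.407, -0.525, -0.125, -0.029, 0, 0, -0.407]}}

```text
time: 1.65
eef_pos: [0.6199, 0.2255, 0.2599]
tool_rot: [3.142, -0.001, -3.037]
force: [-0.7, 0.7, -0.7]
opening: 0.0857
```

Run:
```python
from h import *
st(); print(monitor.get_obs()['joints'])
snap('wrist','w1.png')
```

```text
t1.65 [0.6199 0.2255 0.2599] yaw-174.03 [ 3.1415e+00 -1.0000e-03 -3.0374e+00] F [-0.7  0.7 -0.7] op0.0857
[3.48702284e-01 4.00762254e-01 3.81095587e-01 1.55212675e+00
 3.23552085e-04 2.44482748e-01]
```

View pics/w1.png

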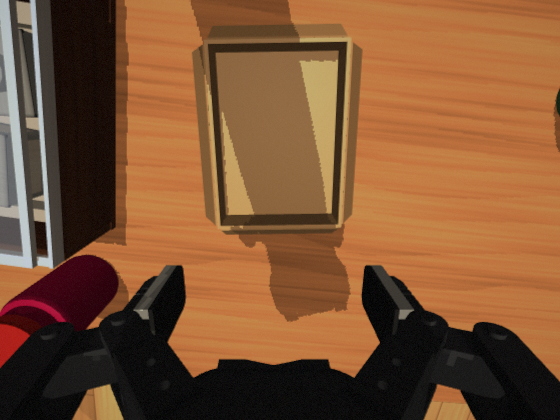

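Run:
```python
from h import *
im=cv2.imread('pics/raw_w1.png'); cv2.imwrite('pics/w1z.png',cv2.resize(im[25:245,185:375],None,fx=3.4,fy=2.7,interpolation=cv2.INTER_CUBIC))
```

```text
(no output)
```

View pics/w1z.png

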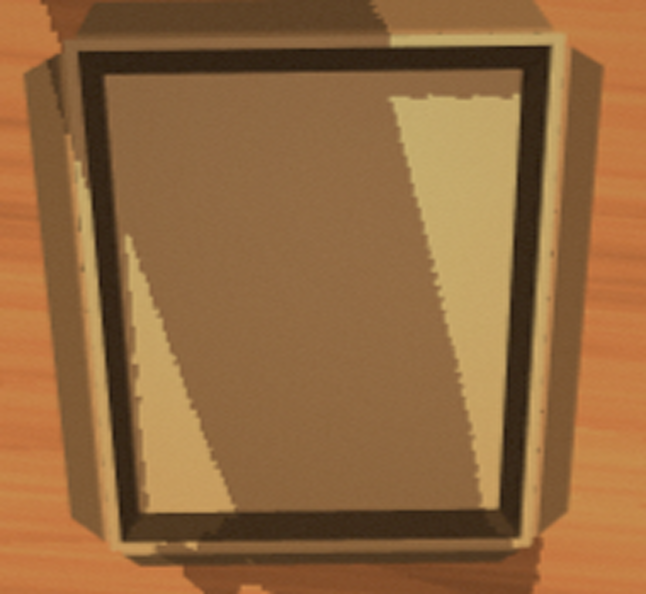

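```bash
cat >> h.py <<'E'
def fitrect(c,uv,z,lx,ly,x0):
    "fit pose (x,y,yaw) of rectangle lx*ly: corners in order (+x+y),( +x -y),(-x -y),(-x +y)"
    from scipy.optimize import least_squares
    uv=np.array(uv,float); z=np.broadcast_to(z,len(uv)) 
    L=np.array([[1,1],[1,-1],[-1,-1],[-1,1]])*[lx/2,ly/2]; L=np.vstack([L]*(len(uv)//4))
    def f(p):
        a=p[2]; Rm=np.array([[np.cos(a),-np.sin(a)],[np.sin(a),np.cos(a)]]); return (proj(c,np.c_[L@Rm.T+p[:2],z])-uv).ravel()
    r=least_squares(f,x0); return r.x,r.fun.reshape(-1,2)
E
python3 - <<'E'
from h import *
c=ld('w1.png')
# image top = toward robot (-x), image left = -y
z=[(133,514),(500,510),(522,68),(105,72)] 
zr=[(122,541),(519,540),(551,47),(80,50)]
f=lambda l:[(a/3.4+185,b/2.7+25) for a,b in l]
# order: +x+y = bottom right
o=[1,0,3,2]
A=[f(z)[i] for i in o];B=[f(zr)[i] for i in o]
print(unp(c,A,.004),unp(c,B,.049))
for q,zz in((A,[.004]*4),(B,[.049]*4),(A+B,[.004]*4+[.049]*4)):
    p,r=fitrect(c,q,np.array(zz),.201,.145,[.566,.22,.1]);print(np.round(p,4),np.degrees(p[2]));print(np.round(r,1).tolist())
E
```

```text
[[0.66233409 0.31113265 0.004     ]
 [0.67982082 0.16353273 0.004     ]
 [0.47773747 0.14245029 0.004     ]
 [0.46117989 0.28627503 0.004     ]] [[0.66256777 0.30971997 0.049     ]
 [0.67794634 0.16635644 0.049     ]
 [0.47842727 0.14292068 0.049     ]
 [0.46247876 0.28610772 0.049     ]]
[0.5699 0.2258 0.1143] 6.5514515148764225
[[-1.2, -0.7], [1.3, -1.1], [-0.1, 0.6], [0.0, 0.6]]
[0.5704 0.2262 0.1143] 6.549624160109049
[[0.1, -0.5], [-0.6, 0.3], [-0.2, 0.4], [0.7, -0.2]]
[0.5702 0.226  0.1143] 6.550054813524504
[[-1.1, -0.5], [1.5, -0.9], [0.0, 0.8], [0.1, 0.9], [-0.0, -0.6], [-0.7, 0.2], [-0.4, 0.1], [0.5, -0.4]]
```

Run:
```python
from h import *
go(.60,-.15,.30,177.6)
```

```text
delta [ 0.0589 -0.3717 -0.0397] [ 1.000e-04 -5.000e-04  1.468e-01] rows>=6.1
```

Request:
{"fn": "play_rows", "kwargs": {"deltas": [0.005, -0.03, -0.01, 0, 0, 0, 0.013, -0.085, -0.02, 0, 0, 0.03, 0.023, -0.145, -0.03, 0, 0, 0.06, 0.033, -0.205, -0.04, 0, 0, 0.09, 0.042, -0.265, -0.04, 0, 0, 0.12, 0.051, -0.325, -0.04, 0, 0, 0.147, 0.057, -0.36, -0.04, 0, 0, 0.147, 0.059, -0.372, -0.04, 0, 0, 0.147, 0.059, -0.372, -0.04, 0, 0, 0.147, 0.059, -0.372, -0.04, 0, 0, 0.147], "jaw": 0}}

```text
time: 2.95
eef_pos: [0.6005, -0.1492, 0.3006]
tool_rot: [3.141, 0.0, 3.101]
force: [-0.2, 0.9, -0.8]
opening: -0.0001
```

Run:
```python
from h import *
st()
snap('wrist','w2.png')
```

```text
t2.95 [ 0.6005 -0.1492  0.3006] yaw177.66 [3.1412e+00 3.0000e-04 3.1007e+00] F [-0.2  0.9 -0.8] op-0.0001
```

View pics/w2.png

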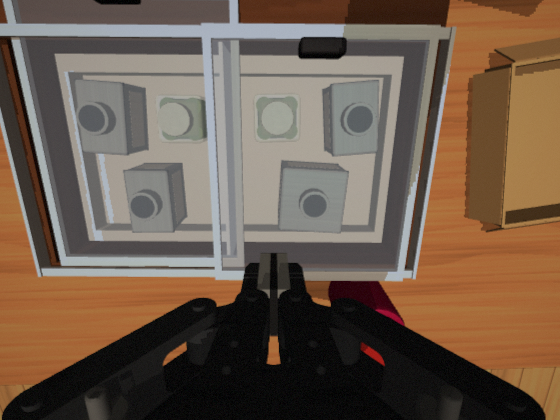

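Run:
```python
from h import *
im=cv2.imread('pics/raw_w2.png'); cv2.imwrite('pics/w2z.png',cv2.resize(im[0:80,200:460],None,fx=3,fy=3,interpolation=cv2.INTER_CUBIC)*2)
c=ld('w2.png')
print(proj(c,[[.469,-.103,.16],[.4147,-.281,.146]]))
print(unp(c,[(299,38),(346,38),(299,59),(346,59)],.16))
```

```text
[[322.28063139  45.00628777]
 [105.97487858 -14.15168061]]
[[ 0.46299661 -0.12232128  0.16      ]
 [ 0.46460363 -0.08337809  0.16      ]
 [ 0.47878181 -0.12257975  0.16      ]
 [ 0.4804203  -0.08291564  0.16      ]]
```

View pics/w2z.png

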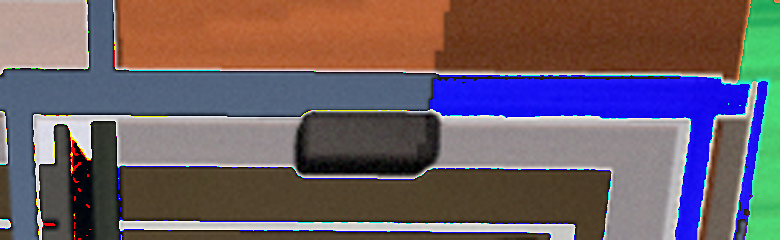

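Run:
```python
from h import *
go(.470,-.057,.149,177.6)
```

```text
delta [0.1342 0.0868 0.1515] [0.0002 0.0003 0.0011] rows>=3.5
```

Request:
{"fn": "play_rows", "kwargs": {"deltas": [0.04, 0.03, 0.02, 0, 0, 0, 0.09, 0.06, 0.06, 0, 0, 0, 0.134, 0.087, 0.09, 0, 0, 0, 0.134, 0.087, 0.13, 0, 0, 0, 0.134, 0.087, 0.151, 0, 0, 0, 0.134, 0.087, 0.151, 0, 0, 0, 0.134, 0.072, 0.151, 0, 0, 0, 0.134, 0.055, 0.151, 0, 0, 0, 0.134, 0.03, 0.151, 0, 0, 0, 0.134, 0.0, 0.151, 0, 0, 0, 0.134, -0.03, 0.151, 0, 0, 0, 0.134, -0.06, 0.151, 0, 0, 0, 0.134, -0.075, 0.151, 0, 0, 0, 0.134, -0.085, 0.151, 0, 0, 0, 0.134, -0.09, 0.151, 0, 0, 0]}}

```text
time: 4.88
eef_pos: [0.4627, -0.2354, 0.1495]
tool_rot: [3.141, 0.0, 3.099]
force: [0.1, 1.2, 1.7]
opening: 0.0
```

Run:
```python
from h import *
st()
snap('wrist','w3.png')
```

```text
t4.88 [ 0.4627 -0.2354  0.1495] yaw177.53 [3.1413e+00 1.0000e-04 3.0985e+00] F [0.1 1.2 1.7] op0.0000
```

View pics/w3.png

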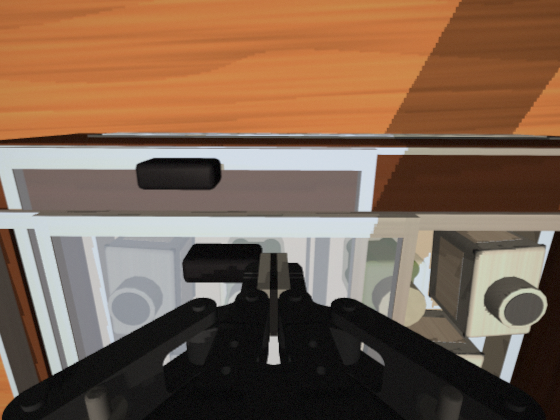

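Request:
{"fn": "play_rows", "kwargs": {"deltas": [0, -0.01, 0, 0, 0, 0, 0, -0.02, 0, 0, 0, 0, 0, -0.026, 0, 0, 0, 0, 0, -0.03, 0, 0, 0, 0, 0, -0.03, 0, 0, 0, 0]}}

```text
time: 5.55
eef_pos: [0.4615, -0.2656, 0.1493]
tool_rot: [-3.141, 0.0, 3.098]
force: [0.5, -0.7, 0.3]
opening: 0.0
```

Request:
{"fn": "play_rows", "kwargs": {"deltas": [0, -0.003, 0, 0, 0, 0, 0, -0.006, 0, 0, 0, 0, 0, -0.008, 0, 0, 0, 0, 0, -0.008, 0, 0, 0, 0]}}

```text
time: 6.05
eef_pos: [0.4611, -0.2733, 0.1493]
tool_rot: [-3.141, 0.0, 3.099]
force: [-0.0, -0.2, -0.6]
opening: 0.0001
```

Request:
{"fn": "play_rows", "kwargs": {"deltas": [0, -0.003, 0, 0, 0, 0, 0, -0.006, 0, 0, 0, 0, 0, -0.006, 0, 0, 0, 0]}}

```text
time: 6.42
eef_pos: [0.4608, -0.2779, 0.1493]
tool_rot: [3.139, 0.0, 3.099]
force: [1.1, 5.9, 2.0]
opening: 0.0001
```

Run:
```python
from h import *
st()
snap('wrist','w4.png')
```

```text
t6.42 [ 0.4608 -0.2779  0.1493] yaw177.57 [3.1385e+00 3.0000e-04 3.0993e+00] F [1.1 5.9 2. ] op0.0001
```

View pics/w4.png

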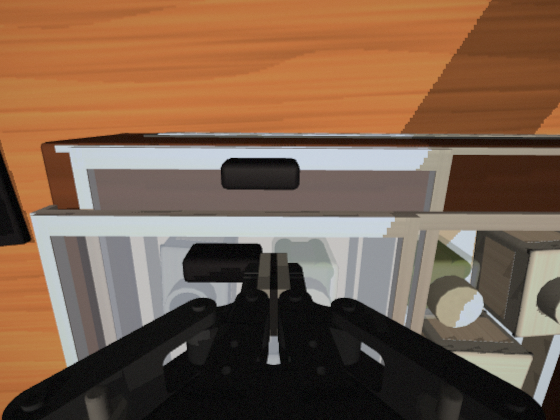

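Run:
```python
from h import *
c=ld('w4.png')
print(unp(c,[(222,161),(299,161),(260,170)],.146)); print(unp(c,[(184,250),(262,250)],.16))
go(.4155,-.235,.139,177.6)
```

```text
[[ 0.40403023 -0.30025958  0.146     ]
 [ 0.40562716 -0.26346063  0.146     ]
 [ 0.40913768 -0.28234829  0.146     ]]
[[ 0.44321932 -0.31970954  0.16      ]
 [ 0.44485926 -0.28286027  0.16      ]]
delta [0.0471 0.0409 0.0104] [ 0.003   0.0003 -0.0004] rows>=1.0
```

Request:
{"fn": "play_rows", "kwargs": {"deltas": [0, 0.005, -0.02, 0, 0, 0, 0.01, 0.02, -0.03, 0, 0, 0, 0.047, 0.041, -0.03, 0, 0, 0, 0.047, 0.041, -0.01, 0, 0, 0, 0.047, 0.041, 0.015, 0, 0, 0, 0.047, 0.041, 0.02, 0, 0, 0, 0.047, 0.041, 0.02, 0, 0, 0, 0.047, 0.03, 0.02, 0, 0, 0, 0.047, 0.023, 0.02, 0, 0, 0, 0.047, 0.017, 0.02, 0, 0, 0, 0.047, 0.012, 0.02, 0, 0, 0, 0.047, 0.012, 0.02, 0, 0, 0]}}

```text
time: 7.98
eef_pos: [0.4142, -0.2656, 0.1292]
tool_rot: [-3.141, -0.0, 3.098]
force: [0.3, -0.1, -0.7]
opening: 0.0002
```

Run:
```python
from h import *
st()
snap('wrist','w5.png')
```

```text
t7.97 [ 0.4142 -0.2656  0.1292] yaw177.50 [-3.1411e+00 -3.0000e-04  3.0980e+00] F [ 0.3 -0.1 -0.7] op0.0002
```

View pics/w5.png

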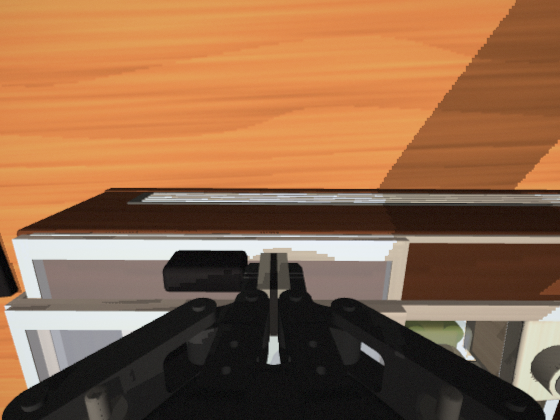

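Request:
{"fn": "play_rows", "kwargs": {"deltas": [0, -0.003, 0, 0, 0, 0, 0, -0.006, 0, 0, 0, 0, 0, -0.008, 0, 0, 0, 0, 0, -0.008, 0, 0, 0, 0]}}

```text
time: 8.52
eef_pos: [0.414, -0.2672, 0.1291]
tool_rot: [3.129, 0.001, 3.102]
force: [0.8, 22.8, 7.3]
opening: -0.0001
```

Run:
```python
from h import *
go(.64,-.10,.26,177.6)
```

```text
delta [-0.2193  0.1777 -0.1284] [0.0129 0.0009 0.0021] rows>=5.0
```

Request:
{"fn": "play_rows", "kwargs": {"deltas": [0, 0.012, 0, 0, 0, 0, 0, 0.014, -0.03, 0, 0, 0, -0.01, 0.03, -0.08, 0, 0, 0, -0.05, 0.06, -0.12, 0, 0, 0, -0.1, 0.1, -0.134, 0, 0, 0, -0.15, 0.14, -0.134, 0, 0, 0, -0.195, 0.17, -0.134, 0, 0, 0, -0.219, 0.184, -0.134, 0, 0, 0, -0.219, 0.184, -0.134, 0, 0, 0, -0.219, 0.184, -0.134, 0, 0, 0], "jaw": 0.06}}

```text
time: 9.78
eef_pos: [0.6402, -0.0988, 0.2631]
tool_rot: [-3.141, -0.001, 3.099]
force: [-0.7, -0.6, -0.0]
opening: 0.0598
```

Run:
```python
from h import *
st()
snap('wrist','w6.png',(120,0,500,310),2)
```

```text
t9.78 [ 0.6402 -0.0988  0.2631] yaw177.55 [-3.1412e+00 -8.0000e-04  3.0988e+00] F [-0.7 -0.6 -0. ] op0.0598
```

View pics/w6.png

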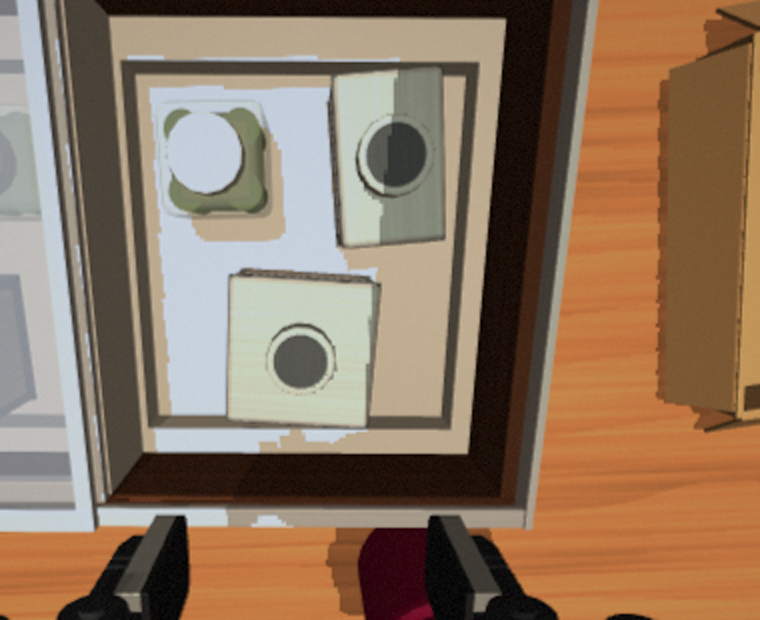

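Run:
```python
from h import *
c=ld('w6.png'); f=lambda l:np.array(l)/2+[120,0]
print(unp(c,f([(205,152),(396,153),(301,362)]),.098))
for q,l in (([(333,75),(442,68),(444,238),(340,246)],(.081,.054)),([(230,276),(378,280),(366,426),(229,418)],(.081,.081))):
    u=f(q); P=unp(c,u,.080); print(np.round(P,4), P.mean(0)); print(np.linalg.norm(np.diff(P[[0,1,2,3,0]],axis=0),axis=1))
    d=[P[3]-P[0],P[2]-P[1]]; print([np.degrees(np.arctan2(a[1],a[0])) for a in d]); d=[P[1]-P[0],P[2]-P[3]]; print([np.degrees(np.arctan2(a[1],a[0]))-90 for a in d])
# jar top rim
P=unp(c,f([(162,102),(264,100),(271,212),(163,214)]),.08);print(P)
```

```text
[[ 0.52568184 -0.1414754   0.098     ]
 [ 0.52996472 -0.05257016  0.098     ]
 [ 0.62686134 -0.10135714  0.098     ]]
[[ 0.4924 -0.0801  0.08  ]
 [ 0.4917 -0.0282  0.08  ]
 [ 0.5692 -0.0254  0.08  ]
 [ 0.5708 -0.0788  0.08  ]] [ 0.53100604 -0.05313318  0.08      ]
[0.05185845 0.07757407 0.05341371 0.07844853]
[np.float64(0.8858660343262835), np.float64(2.0302274650748027)]
[np.float64(0.7912387818916642), np.float64(1.7486444291918843)]
[[ 0.5834 -0.1366  0.08  ]
 [ 0.5887 -0.0594  0.08  ]
 [ 0.6686 -0.0669  0.08  ]
 [ 0.6605 -0.1434  0.08  ]] [ 0.62530211 -0.10157968  0.08      ]
[0.07735322 0.08015079 0.07692989 0.07747257]
[np.float64(-5.018179647342243), np.float64(-5.319686531399136)]
[np.float64(-3.992170664233072), np.float64(-5.98048238052921)]
[[ 0.5003855  -0.16281229  0.08      ]
 [ 0.50164974 -0.11360097  0.08      ]
 [ 0.55275348 -0.11331801  0.08      ]
 [ 0.55133892 -0.16809667  0.08      ]]
```

Run:
```python
from h import *
go(.6264,-.1014,.080,174.9)
```

```text
delta [ 0.0134 -0.0028  0.1835] [-0.0003 -0.0002  0.0456] rows>=2.9
```

Request:
{"fn": "play_rows", "kwargs": {"deltas": [0.0134, -0.0028, 0.04, 0, 0, 0.0456, 0.0134, -0.0028, 0.09, 0, 0, 0.0456, 0.0134, -0.0028, 0.13, 0, 0, 0.0456, 0.0134, -0.0028, 0.16, 0, 0, 0.0456, 0.0134, -0.0028, 0.178, 0, 0, 0.0456, 0.0134, -0.0028, 0.1825, 0, 0, 0.0456, 0.0134, -0.0028, 0.1825, 0, 0, 0.0456]}}

```text
time: 10.7
eef_pos: [0.6275, -0.1011, 0.0818]
tool_rot: [-3.141, 0.001, 3.053]
force: [-0.1, -0.8, 0.7]
opening: 0.0603
```

Request:
{"fn": "play_rows", "kwargs": {"deltas": [0, 0, 0, 0, 0, 0, 0, 0, 0, 0, 0, 0, 0, 0, 0, 0, 0, 0, 0, 0, 0, 0, 0, 0], "jaw": 0.02}}

```text
time: 11.2
eef_pos: [0.628, -0.1013, 0.0824]
tool_rot: [-3.141, 0.003, 3.053]
force: [-1.2, -2.0, 6.3]
opening: 0.0341
```

Run:
```python
from h import *
st()
snap('wrist','w7.png')
```

```text
t11.20 [ 0.628  -0.1013  0.0824] yaw174.92 [-3.1408e+00  2.6000e-03  3.0530e+00] F [-1.2 -2.   6.3] op0.0341
```

View pics/w7.png

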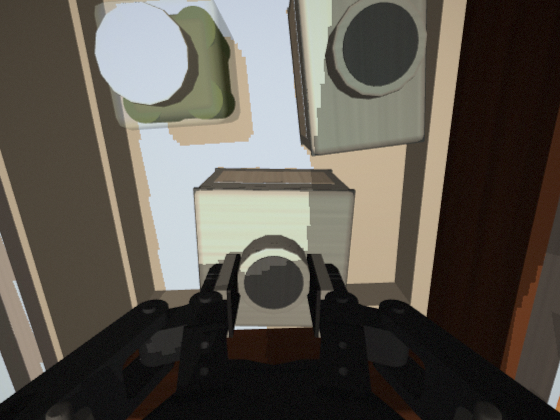

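```bash
cat >> h.py <<'E'
def toolpt(c,uv,zrel):
    "pixel(s) from wrist -> tool-frame xy at tool z=zrel (m, + beyond the TCP)"
    p=vision.camera_params('wrist'); M=p['mount']; K=c[0]; uv=np.atleast_2d(uv).astype(float)
    d=np.c_[uv,np.ones(len(uv))]@np.linalg.inv(K).T@M[:3,:3].T; o=M[:3,3]
    return (o+d*((zrel-o[2])/d[:,2])[:,None])[:,:2]
CA=np.array([.5702,.2260]); CY=6.55
SL={'caddy':(-57,-28.7),'tin1':(13.5,-28.7),'tin2':(70.5,-28.7),'tin3':(-57,42.2),'jar1':(13.5,42.2),'jar2':(70.5,42.2)}
def slot(n):
    a=np.radians(CY); s=np.array(SL[n])/1000; return CA+np.array([[np.cos(a),-np.sin(a)],[np.sin(a),np.cos(a)]])@s
E
python3 - <<'E'
from h import *
c=ld('w7.png')
print('cap',toolpt(c,[(274,283)],.0824-.098),'edge',toolpt(c,[(197,189),(352,190)],.0824-.080))
for k in SL: print(k,slot(k))
E
```

```text
cap [[9.53259805e-04 4.24791483e-05]] edge [[ 0.04228234 -0.03755495]
 [ 0.04173133  0.03826163]]
caddy [0.51684587 0.19098533]
tin1 [0.5868857  0.19902728]
tin2 [0.64351364 0.20552928]
tin3 [0.50875829 0.26142254]
jar1 [0.57879812 0.2694645 ]
jar2 [0.63542606 0.2759665 ]
```

Request:
{"fn": "play_rows", "kwargs": {"deltas": [0, 0, -0.005, 0, 0, 0, 0, 0, -0.02, 0, 0, 0, 0, 0, -0.05, 0, 0, 0, 0, 0, -0.09, 0, 0, 0, 0, 0, -0.13, 0, 0, 0, 0, 0, -0.155, 0, 0, 0, 0, 0, -0.165, 0, 0, 0, 0, 0, -0.165, 0, 0, 0]}}

```text
time: 12.25
eef_pos: [0.6273, -0.1007, 0.246]
tool_rot: [3.142, 0.0, 3.053]
force: [0.3, -0.7, -4.7]
opening: 0.0332
```

Run:
```python
from h import *
st()
go(.518,.191,.248,186.55)
snap('wrist','w8.png')
```

```text
t12.25 [ 0.6273 -0.1007  0.246 ] yaw174.94 [3.1415e+00 4.0000e-04 3.0532e+00] F [ 0.3 -0.7 -4.7] op0.0332
delta [ 0.1346  0.2809 -0.0021] [ 0.      0.0004 -0.2027] rows>=5.0
```

View pics/w8.png

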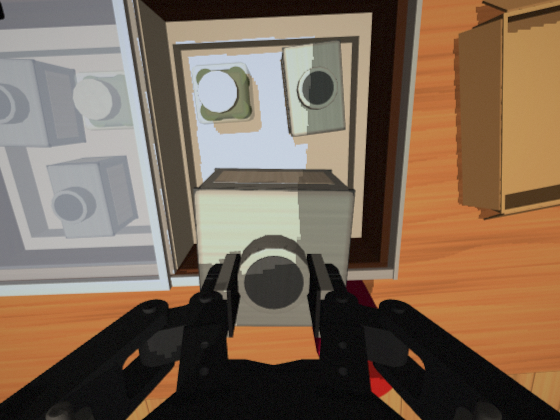

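Request:
{"fn": "play_rows", "kwargs": {"deltas": [0.01, 0.02, 0, 0, 0, -0.02, 0.03, 0.06, 0, 0, 0, -0.05, 0.055, 0.11, 0, 0, 0, -0.09, 0.08, 0.165, 0, 0, 0, -0.13, 0.105, 0.22, 0, 0, 0, -0.17, 0.123, 0.26, 0, 0, 0, -0.19, 0.132, 0.275, 0, 0, 0, -0.2027, 0.1346, 0.281, 0, 0, 0, -0.2027, 0.1346, 0.281, 0, 0, 0, -0.2027, 0.1346, 0.281, 0.03, 0, 0, -0.2027, 0.1346, 0.281, 0.07, 0, 0, -0.2027, 0.1346, 0.281, 0.1, 0, 0, -0.2027, 0.1346, 0.281, 0.1, 0, 0, -0.2027, 0.1346, 0.281, 0.1, 0, 0, -0.2027]}}

```text
time: 14.05
eef_pos: [0.5188, 0.1904, 0.147]
tool_rot: [3.141, 0.001, -3.029]
force: [0.6, -0.4, -2.8]
opening: 0.0335
```

Run:
```python
from h import *
st()
go(.518,.191,.0765,186.55)
```

```text
t14.05 [0.5188 0.1904 0.147 ] yaw-173.53 [ 3.1414e+00  1.4000e-03 -3.0287e+00] F [ 0.6 -0.4 -2.8] op0.0335
delta [0.0008 0.0007 0.0705] [ 0.0002  0.0014 -0.0014] rows>=1.1
```

Request:
{"fn": "play_rows", "kwargs": {"deltas": [0.0008, 0.0007, 0.015, 0, 0, 0, 0.0008, 0.0007, 0.035, 0, 0, 0, 0.0008, 0.0007, 0.052, 0, 0, 0, 0.0008, 0.0007, 0.062, 0, 0, 0, 0.0008, 0.0007, 0.069, 0, 0, 0, 0.0008, 0.0007, 0.0725, 0, 0, 0, 0.0008, 0.0007, 0.0725, 0, 0, 0]}}

```text
time: 14.92
eef_pos: [0.5172, 0.1915, 0.0746]
tool_rot: [-3.142, 0.001, -3.027]
force: [-2.6, -2.5, 3.5]
opening: 0.0336
```

Request:
{"fn": "play_rows", "kwargs": {"deltas": [0, 0, 0, 0, 0, 0, 0, 0, 0, 0, 0, 0, 0, 0, -0.015, 0, 0, 0, 0, 0, -0.05, 0, 0, 0, -0.01, 0, -0.1, 0, 0, 0, -0.03, 0, -0.15, 0, 0, 0, -0.04, 0, -0.17, 0, 0, 0, -0.04, 0, -0.17, 0, 0, 0], "jaw": 0.06}}

```text
time: 15.92
eef_pos: [0.5581, 0.1965, 0.2457]
tool_rot: [3.141, 0.004, -3.028]
force: [-0.2, 0.5, -0.4]
opening: 0.0599
```

Run:
```python
from h import *
st()
snap('wrist','w9.png',(120,0,500,310),2)
```

```text
t15.93 [0.5581 0.1965 0.2457] yaw-173.46 [ 3.1406  0.0042 -3.0275] F [-0.2  0.5 -0.4] op0.0599
```

View pics/w9.png

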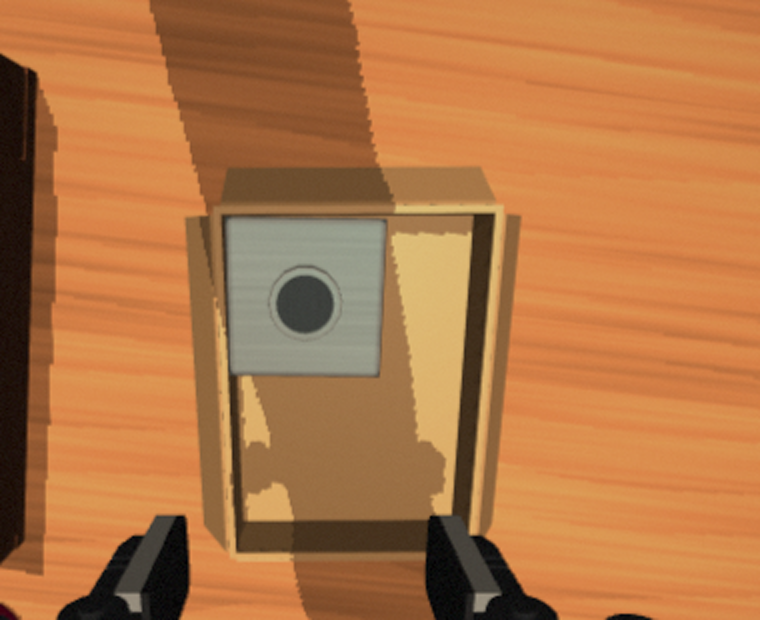

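```bash
cat >> h.py <<'E'
def cart(P):
    a=np.radians(CY); d=np.atleast_2d(P)[:,:2]-CA; return np.c_[d[:,0]*np.cos(a)+d[:,1]*np.sin(a),-d[:,0]*np.sin(a)+d[:,1]*np.cos(a)]*1000
E
python3 - <<'E'
from h import *
c=ld('w9.png'); f=lambda l:np.array(l)/2+[120,0]
print(cart(unp(c,f([(305,304)]),.09)))
print(cart(unp(c,f([(228,219),(386,220),(379,376),(231,374)]),.072)))
q=f([(242,521),(456,520),(477,214),(232,214)])
print(cart(unp(c,f([(232,553),(485,552),(500,208),(215,208)]),.049)))
E
```

```text
[[-58.2595165  -28.58403061]]
[[-97.6636098  -66.50270925]
 [-97.13464013  11.42556859]
 [-18.34249235  10.72215564]
 [-19.51955546 -67.9921992 ]]
[[ 100.4421149   -74.61252768]
 [  99.99046532   83.94048822]
 [-103.46738031   74.10881426]
 [-103.58131784  -75.90641756]]
```

Run:
```python
from h import *
go(.57,-.08,.24,180)
```

```text
delta [ 0.0187 -0.276   0.0038] [0.0005 0.0013 0.1142] rows>=4.4
```

Request:
{"fn": "play_rows", "kwargs": {"deltas": [0.003, -0.03, 0, 0, 0, 0.01, 0.007, -0.085, 0, 0, 0, 0.04, 0.011, -0.145, 0, 0, 0, 0.07, 0.015, -0.205, 0, 0, 0, 0.1, 0.018, -0.25, 0.004, 0, 0, 0.114, 0.0187, -0.272, 0.004, 0, 0, 0.114, 0.0187, -0.276, 0.004, 0, 0, 0.114, 0.0187, -0.276, 0.004, 0, 0, 0.114]}}

```text
time: 16.98
eef_pos: [0.5691, -0.0796, 0.2386]
tool_rot: [3.141, -0.001, -3.141]
force: [0.5, -0.7, 0.3]
opening: 0.0598
```

Run:
```python
from h import *
st()
snap('wrist','w10.png',(120,0,500,310),2)
```

```text
t16.98 [ 0.5691 -0.0796  0.2386] yaw-179.98 [ 3.1410e+00 -1.3000e-03 -3.1412e+00] F [ 0.5 -0.7  0.3] op0.0598
```

View pics/w10.png

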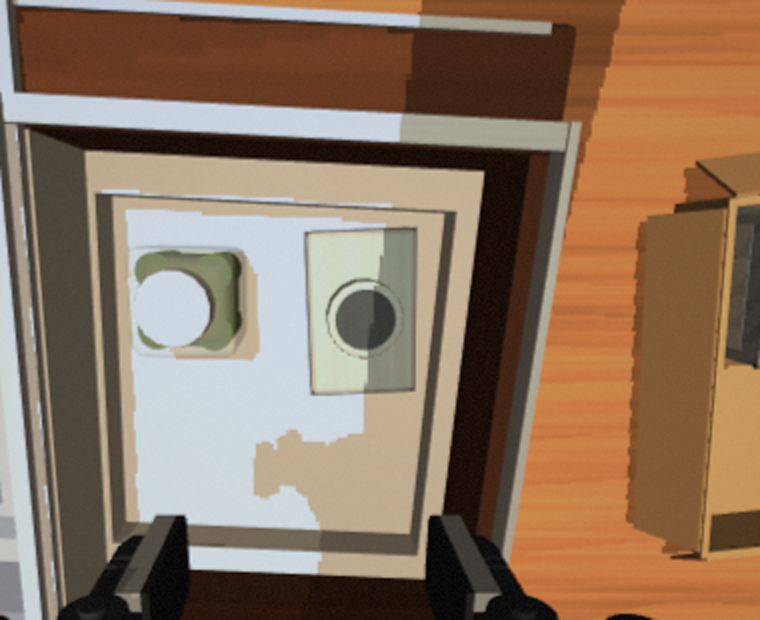

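Run:
```python
from h import *
c=ld('w10.png'); f=lambda l:np.array(l)/2+[120,0]
print(unp(c,f([(172,308),(365,319)]),.098))
P=unp(c,f([(305,235),(415,229),(414,388),(312,395)]),.080);print(P,P.mean(0))
d=[P[3]-P[0],P[2]-P[1]]; print([np.degrees(np.arctan2(a[1],a[0])) for a in d]); d=[P[1]-P[0],P[2]-P[3]]; print([np.degrees(np.arctan2(a[1],a[0]))-90 for a in d])
# jar bottom on floor z .012
print(unp(c,f([(134,250),(236,248),(244,350),(136,356)]),.08))
go(.5305,-.053,.0815,181.5)
```

```text
[[ 0.52552688 -0.14170135  0.098     ]
 [ 0.53059197 -0.0525981   0.098     ]]
[[ 0.49338011 -0.08039908  0.08      ]
 [ 0.49067836 -0.02842445  0.08      ]
 [ 0.5679389  -0.02488933  0.08      ]
 [ 0.5716016  -0.0768858   0.08      ]] [ 0.53089974 -0.05264967  0.08      ]
[np.float64(2.5716899081907023), np.float64(2.6197862353576378)]
[np.float64(2.9756853257958085), np.float64(4.029333315094846)]
[[ 0.50020473 -0.16195305  0.08      ]
 [ 0.49929563 -0.1132841   0.08      ]
 [ 0.54835574 -0.1109622   0.08      ]
 [ 0.55137629 -0.16522605  0.08      ]]
delta [0.0386 0.0262 0.1574] [ 0.0005 -0.0009 -0.0251] rows>=2.6
```

Request:
{"fn": "play_rows", "kwargs": {"deltas": [0.02, 0.013, 0.03, 0, 0, -0.02, 0.0386, 0.0262, 0.075, 0, 0, -0.041, 0.0386, 0.0262, 0.115, 0, 0, -0.041, 0.0386, 0.0262, 0.14, 0, 0, -0.041, 0.0386, 0.0262, 0.152, 0, 0, -0.041, 0.0386, 0.0262, 0.1565, 0, 0, -0.041, 0.0386, 0.0262, 0.1565, 0, 0, -0.041]}}

```text
time: 17.9
eef_pos: [0.5315, -0.0537, 0.0834]
tool_rot: [-3.142, 0.001, -3.1]
force: [1.0, 0.2, 0.2]
opening: 0.06
```

Request:
{"fn": "play_rows", "kwargs": {"deltas": [0, 0, 0, 0, 0, 0, 0, 0, 0, 0, 0, 0, 0, 0, 0, 0, 0, 0], "jaw": 0.02}}

```text
time: 18.27
eef_pos: [0.5318, -0.0539, 0.0841]
tool_rot: [3.141, 0.002, -3.1]
force: [-1.5, 1.8, 6.4]
opening: 0.0334
```

Run:
```python
from h import *
st()
snap('wrist','w11.png')
```

```text
t18.27 [ 0.5318 -0.0539  0.0841] yaw-177.63 [ 3.1414e+00  2.2000e-03 -3.1003e+00] F [-1.5  1.8  6.4] op0.0334
```

View pics/w11.png

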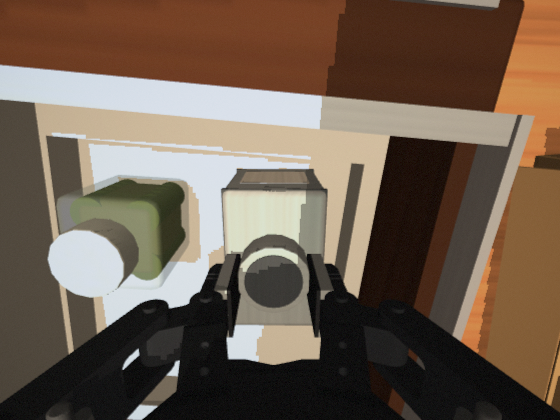

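Run:
```python
from h import *
go(.510,.2616,.150,186.55)
```

```text
delta [ 0.0086  0.3161 -0.0658] [ 0.0002  0.0021 -0.073 ] rows>=5.2
```

Request:
{"fn": "play_rows", "kwargs": {"deltas": [0, 0, -0.005, 0, 0, 0, 0, 0, -0.02, 0, 0, 0, 0, 0, -0.05, 0, 0, 0, 0, 0, -0.09, 0, 0, 0, 0, 0, -0.13, 0, 0, 0, 0, 0.01, -0.155, 0, 0, 0, 0.001, 0.03, -0.165, 0, 0, -0.01, 0.002, 0.07, -0.165, 0, 0, -0.02, 0.003, 0.12, -0.165, 0, 0, -0.035, 0.005, 0.175, -0.165, 0, 0, -0.05, 0.006, 0.23, -0.165, 0, 0, -0.06, 0.007, 0.275, -0.165, 0, 0, -0.073, 0.008, 0.305, -0.16, 0, 0, -0.073, 0.0086, 0.316, -0.15, 0, 0, -0.073, 0.0086, 0.316, -0.13, 0, 0, -0.073, 0.0086, 0.316, -0.1, 0, 0, -0.073, 0.0086, 0.316, -0.075, 0, 0, -0.073, 0.0086, 0.316, -0.067, 0, 0, -0.073, 0.0086, 0.316, -0.066, 0, 0, -0.073, 0.0086, 0.316, -0.066, 0, 0, -0.073]}}

```text
time: 20.82
eef_pos: [0.5099, 0.2615, 0.1498]
tool_rot: [3.141, 0.001, -3.027]
force: [-0.5, 0.8, -3.2]
opening: 0.0336
```

Run:
```python
from h import *
st()
go(.510,.2616,.0765,186.55)
snap('wrist','w12.png')
```

```text
t20.82 [0.5099 0.2615 0.1498] yaw-173.46 [ 3.1412e+00  1.4000e-03 -3.0275e+00] F [-0.5  0.8 -3.2] op0.0336
delta [-0.      0.      0.0733] [ 0.0004  0.0014 -0.0002] rows>=1.2
```

View pics/w12.png

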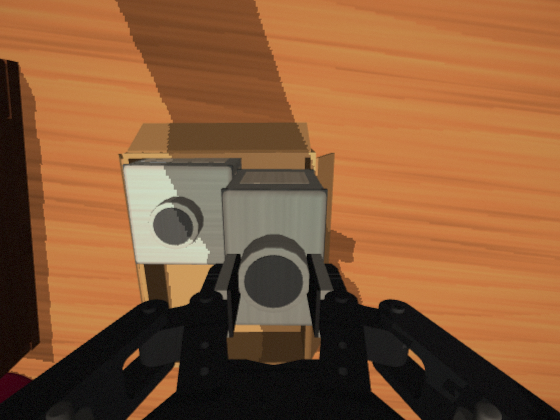

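Held tin is aligned over its slot; front edge at row 189 is level. Lower and release.

Request:
{"fn": "play_rows", "kwargs": {"deltas": [0, 0, 0.015, 0, 0, 0, 0, 0, 0.035, 0, 0, 0, 0, 0, 0.052, 0, 0, 0, 0, 0, 0.063, 0, 0, 0, 0, 0, 0.07, 0, 0, 0, 0, 0, 0.0738, 0, 0, 0, 0, 0, 0.0738, 0, 0, 0]}}

```text
time: 21.75
eef_pos: [0.5096, 0.2616, 0.0763]
tool_rot: [3.141, 0.001, -3.027]
force: [-3.1, -0.7, 4.5]
opening: 0.0338
```

Run:
```python
from h import *
go(.555,-.14,.2,178.5)
```

```text
delta [ 0.0006 -0.4041 -0.124 ] [0.0007 0.0011 0.1405] rows>=6.8
```

Request:
{"fn": "play_rows", "kwargs": {"deltas": [0, 0, 0, 0, 0, 0, 0, 0, 0, 0, 0, 0, 0, 0, -0.02, 0, 0, 0, 0, 0, -0.06, 0, 0, 0, 0, -0.02, -0.11, 0, 0, 0, 0, -0.07, -0.14, 0, 0, 0.02, 0, -0.13, -0.14, 0, 0, 0.04, 0, -0.19, -0.14, 0, 0, 0.07, 0, -0.25, -0.14, 0, 0, 0.1, 0, -0.31, -0.14, 0, 0, 0.13, 0, -0.365, -0.13, 0, 0, 0.14, 0, -0.395, -0.124, 0, 0, 0.14, 0, -0.404, -0.124, 0, 0, 0.14, 0, -0.404, -0.124, 0, 0, 0.14, 0, -0.404, -0.124, 0, 0, 0.14], "jaw": 0.06}}

```text
time: 23.62
eef_pos: [0.5557, -0.1389, 0.1994]
tool_rot: [3.141, 0.001, 3.117]
force: [-1.4, 0.1, 0.2]
opening: 0.0599
```

Run:
```python
from h import *
st()
snap('wrist','w13.png',(80,0,460,310),2)
```

```text
t23.62 [ 0.5557 -0.1389  0.1994] yaw178.60 [3.1415e+00 6.0000e-04 3.1172e+00] F [-1.4  0.1  0.2] op0.0599
```

View pics/w13.png

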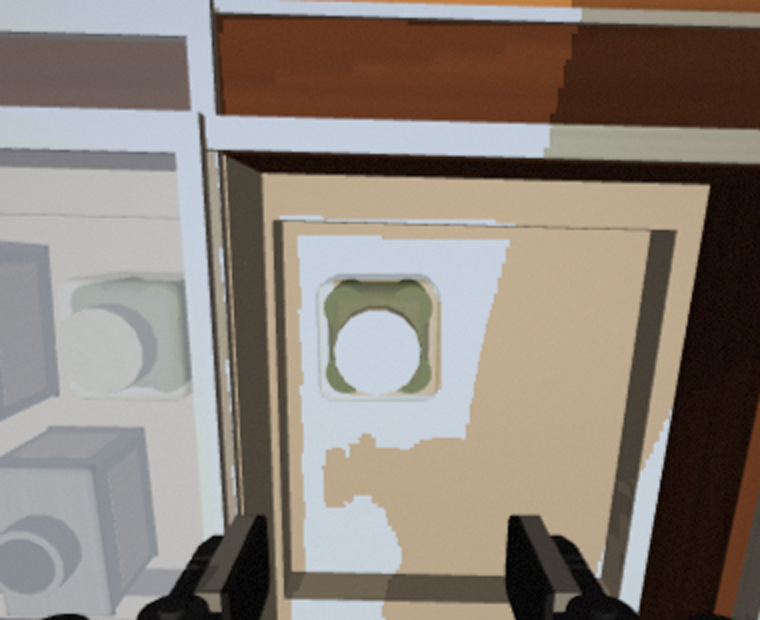

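Run:
```python
from h import *
c=ld('w13.png'); f=lambda l:np.array(l)/2+[80,0]
print(unp(c,f([(377,352)]),.098))
P=unp(c,f([(320,278),(437,278),(439,398),(320,399)]),.08);print(P,P.mean(0))
go(.5255,-.1415,.083,178.6)
```

```text
[[ 0.5254657  -0.14223272  0.098     ]]
[[ 0.49680856 -0.16561327  0.08      ]
 [ 0.49803798 -0.11644504  0.08      ]
 [ 0.55024409 -0.11557344  0.08      ]
 [ 0.54937296 -0.1686292   0.08      ]] [ 0.5236159  -0.14156524  0.08      ]
delta [ 0.0302 -0.0035  0.1164] [0.0001 0.0006 0.0004] rows>=1.9
```

Request:
{"fn": "play_rows", "kwargs": {"deltas": [0.015, -0.0035, 0.02, 0, 0, 0, 0.03, -0.0035, 0.06, 0, 0, 0, 0.0302, -0.0035, 0.095, 0, 0, 0, 0.0302, -0.0035, 0.111, 0, 0, 0, 0.0302, -0.0035, 0.116, 0, 0, 0, 0.0302, -0.0035, 0.116, 0, 0, 0]}}

```text
time: 24.42
eef_pos: [0.5259, -0.1426, 0.0838]
tool_rot: [-3.141, 0.001, 3.116]
force: [0.1, -0.4, 0.3]
opening: 0.06
```

Request:
{"fn": "play_rows", "kwargs": {"deltas": [0, 0, 0, 0, 0, 0, 0, 0, 0, 0, 0, 0, 0, 0, 0, 0, 0, 0], "jaw": 0.02}}

```text
time: 24.8
eef_pos: [0.5261, -0.1428, 0.0845]
tool_rot: [-3.141, 0.003, 3.116]
force: [-0.6, 1.5, 5.5]
opening: 0.0338
```

Run:
```python
from h import *
st()
print(slot('jar1'));go(*(slot('jar1')+[.0013,0]),.150,186.55)
snap('wrist','w14.png')
```

```text
t24.80 [ 0.5261 -0.1428  0.0845] yaw178.53 [-3.1413e+00  2.5000e-03  3.1160e+00] F [-0.6  1.5  5.5] op0.0338
[0.57879812 0.2694645 ]
delta [-0.0436  0.4135 -0.0655] [-0.0004  0.0025 -0.1399] rows>=6.7
```

View pics/w14.png

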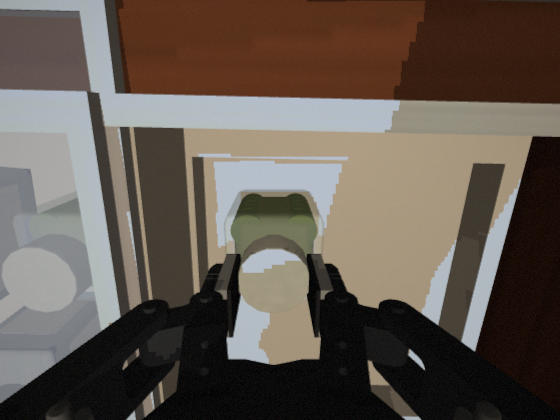

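Request:
{"fn": "play_rows", "kwargs": {"deltas": [0, 0, -0.005, 0, 0, 0, 0, 0, -0.02, 0, 0, 0, 0, 0, -0.05, 0, 0, 0, 0, 0, -0.09, 0, 0, 0, 0, 0, -0.13, 0, 0, 0, 0, 0.01, -0.155, 0, 0, 0, -0.003, 0.035, -0.165, 0, 0, -0.01, -0.008, 0.08, -0.165, 0, 0, -0.03, -0.014, 0.135, -0.165, 0, 0, -0.05, -0.02, 0.195, -0.165, 0, 0, -0.07, -0.026, 0.255, -0.165, 0, 0, -0.09, -0.032, 0.315, -0.165, 0, 0, -0.115, -0.038, 0.365, -0.16, 0, 0, -0.135, -0.042, 0.4, -0.155, 0, 0, -0.14, -0.0436, 0.4125, -0.14, 0, 0, -0.14, -0.0436, 0.4135, -0.11, 0, 0, -0.14, -0.0436, 0.4135, -0.08, 0, 0, -0.14, -0.0436, 0.4135, -0.068, 0, 0, -0.14, -0.0436, 0.4135, -0.066, 0, 0, -0.14, -0.0436, 0.4135, -0.066, 0, 0, -0.14]}}

```text
time: 27.35
eef_pos: [0.58, 0.2694, 0.1502]
tool_rot: [3.141, 0.002, -3.028]
force: [0.2, 0.8, -2.3]
opening: 0.0341
```

Run:
```python
from h import *
st()
go(*(slot('jar1')+[.0013,0]),.0765,186.55)
snap('wrist','w15.png')
```

```text
t27.35 [0.58   0.2694 0.1502] yaw-173.48 [ 3.1412e+00  1.6000e-03 -3.0278e+00] F [ 0.2  0.8 -2.3] op0.0341
delta [-0.      0.      0.0737] [ 0.0004  0.0016 -0.0005] rows>=1.2
```

View pics/w15.png

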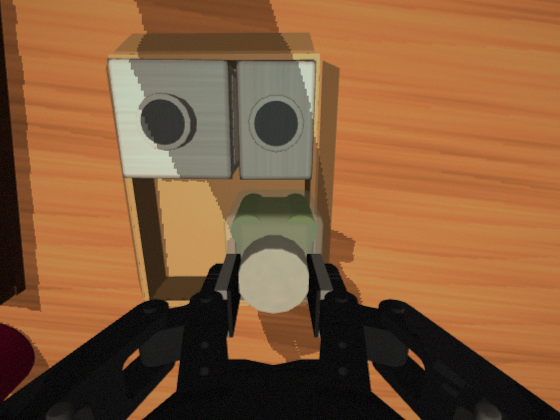

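Request:
{"fn": "play_rows", "kwargs": {"deltas": [0, 0, 0.015, 0, 0, 0, 0, 0, 0.035, 0, 0, 0, 0, 0, 0.052, 0, 0, 0, 0, 0, 0.063, 0, 0, 0, 0, 0, 0.07, 0, 0, 0, 0, 0, 0.0738, 0, 0, 0, 0, 0, 0.0738, 0, 0, 0]}}

```text
time: 28.28
eef_pos: [0.5799, 0.2698, 0.0767]
tool_rot: [3.141, 0.002, -3.027]
force: [-1.3, 0.3, 4.4]
opening: 0.0335
```

Request:
{"fn": "play_rows", "kwargs": {"deltas": [0, 0, 0, 0, 0, 0, 0, 0, 0, 0, 0, 0, 0, 0, -0.02, 0, 0, 0, 0, 0, -0.06, 0, 0, 0, -0.02, 0, -0.11, 0, 0, 0, -0.04, -0.02, -0.15, 0, 0, 0, -0.05, -0.04, -0.17, 0, 0, 0, -0.05, -0.04, -0.17, 0, 0, 0, -0.05, -0.04, -0.17, 0, 0, 0], "jaw": 0.06}}

```text
time: 29.4
eef_pos: [0.6333, 0.2357, 0.2442]
tool_rot: [3.142, -0.001, -3.027]
force: [-0.5, 0.5, -0.6]
opening: 0.0598
```

Run:
```python
from h import *
st()
snap('wrist','w16.png',(120,0,500,310),2)
```

```text
t29.40 [0.6333 0.2357 0.2442] yaw-173.45 [ 3.1416e+00 -1.3000e-03 -3.0273e+00] F [-0.5  0.5 -0.6] op0.0598
```

View pics/w16.png

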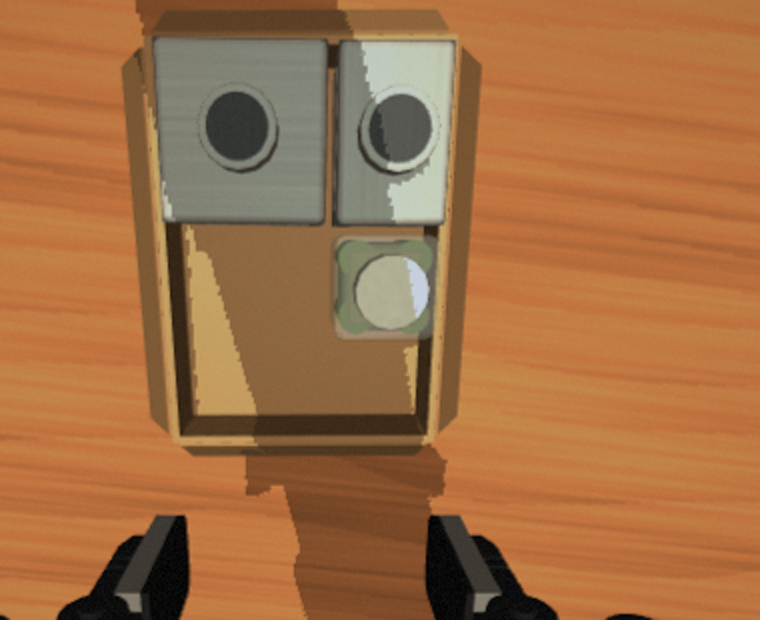

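Run:
```python
from h import *
c=ld('w16.png'); f=lambda l:np.array(l)/2+[120,0]
print(cart(unp(c,f([(236,126),(401,127),(392,292)]),.09)))
go(.4645,-.255,.23,177.6)
```

```text
[[-58.20885223 -28.95688768]
 [-57.76268322  44.37897316]
 [ 14.23660986  43.3115363 ]]
delta [ 0.2236 -0.4683  0.0144] [-0.0004 -0.0019  0.1566] rows>=8.3
```

Run:
```python
from h import *
go(.459,-.355,.20,177.5)
```

```text
delta [ 0.2404 -0.567   0.0445] [-0.0004 -0.0019  0.1584] rows>=9.9
```

Request:
{"fn": "play_rows", "kwargs": {"deltas": [0.01, -0.03, 0, 0, 0, 0.01, 0.033, -0.08, 0, 0, 0, 0.03, 0.057, -0.135, 0, 0, 0, 0.05, 0.081, -0.19, 0, 0, 0, 0.07, 0.105, -0.245, 0, 0, 0, 0.09, 0.129, -0.3, 0, 0, 0, 0.11, 0.152, -0.355, 0, 0, 0, 0.13, 0.175, -0.41, 0, 0, 0, 0.15, 0.2, -0.465, 0.01, 0, 0, 0.158, 0.22, -0.52, 0.03, 0, 0, 0.158, 0.235, -0.555, 0.04, 0, 0, 0.158, 0.2404, -0.567, 0.045, 0, 0, 0.158, 0.2404, -0.567, 0.045, 0, 0, 0.158, 0.2404, -0.567, 0.045, 0, 0, 0.158], "jaw": 0}}

```text
time: 31.2
eef_pos: [0.4601, -0.3539, 0.2006]
tool_rot: [3.141, 0.0, 3.099]
force: [0.0, -0.4, 0.2]
opening: -0.0003
```

Run:
```python
from h import *
st()
snap('wrist','w17.png')
go(.459,-.355,.148,177.5)
```

```text
t31.20 [ 0.4601 -0.3539  0.2006] yaw177.59 [3.1414e+00 4.0000e-04 3.0995e+00] F [ 0.  -0.4  0.2] op-0.0003
delta [ 0.0012 -0.0011  0.0527] [-0.0001  0.0007  0.0018] rows>=0.8
```

View pics/w17.png

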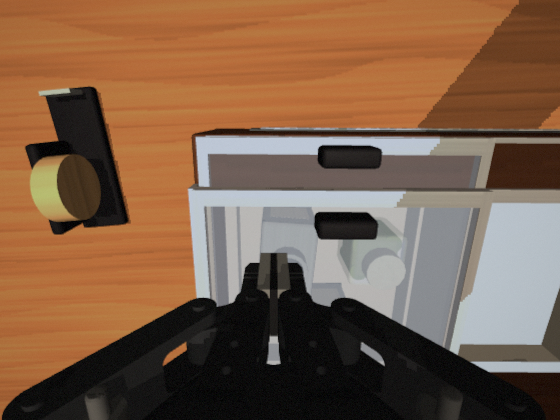

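Run:
```python
from h import *
c=ld('w17.png')
print(unp(c,[(316,214),(375,214),(345,222)],.154),unp(c,[(319,147),(380,148),(350,153)],.14))
```

```text
[[ 0.44595472 -0.32558929  0.154     ]
 [ 0.44760753 -0.28704469  0.154     ]
 [ 0.45231517 -0.30649472  0.154     ]] [[ 0.40434012 -0.32168807  0.14      ]
 [ 0.40670089 -0.28159324  0.14      ]
 [ 0.40911582 -0.30120869  0.14      ]]
```

Request:
{"fn": "play_rows", "kwargs": {"deltas": [0.005, -0.001, 0.03, 0, 0, 0, 0.005, -0.001, 0.05, 0, 0, 0, 0.005, -0.001, 0.053, 0, 0, 0, 0.005, -0.001, 0.053, 0, 0, 0, 0.005, 0.01, 0.053, 0, 0, 0, 0.005, 0.03, 0.053, 0, 0, 0, 0.005, 0.055, 0.053, 0, 0, 0, 0.005, 0.085, 0.053, 0, 0, 0, 0.005, 0.115, 0.053, 0, 0, 0, 0.005, 0.145, 0.053, 0, 0, 0, 0.005, 0.17, 0.053, 0, 0, 0, 0.005, 0.19, 0.053, 0, 0, 0, 0.005, 0.205, 0.053, 0, 0, 0, 0.005, 0.213, 0.053, 0, 0, 0, 0.005, 0.217, 0.053, 0, 0, 0, 0.005, 0.217, 0.053, 0, 0, 0]}}

```text
time: 33.25
eef_pos: [0.4648, -0.1374, 0.1484]
tool_rot: [3.141, 0.003, 3.099]
force: [1.6, 1.2, 7.0]
opening: -0.0002
```

Request:
{"fn": "play_rows", "kwargs": {"deltas": [0, 0.003, 0, 0, 0, 0, 0, 0.006, 0, 0, 0, 0, 0, 0.009, 0, 0, 0, 0, 0, 0.01, 0, 0, 0, 0, 0, 0.01, 0, 0, 0, 0]}}

```text
time: 33.88
eef_pos: [0.4652, -0.1282, 0.1484]
tool_rot: [-3.141, 0.003, 3.098]
force: [2.2, -0.3, 8.6]
opening: 0.0001
```

Request:
{"fn": "play_rows", "kwargs": {"deltas": [0, 0.003, -0.001, 0, 0, 0, 0, 0.006, -0.002, 0, 0, 0, 0, 0.006, -0.002, 0, 0, 0]}}

```text
time: 34.25
eef_pos: [0.464, -0.1216, 0.1488]
tool_rot: [3.141, -0.001, 3.098]
force: [-0.3, -0.2, 0.3]
opening: -0.0001
```

Run:
```python
from h import *
st()
snap('wrist','w18.png')
```

```text
t34.25 [ 0.464  -0.1216  0.1488] yaw177.52 [ 3.1408e+00 -1.5000e-03  3.0983e+00] F [-0.3 -0.2  0.3] op-0.0001
```

View pics/w18.png

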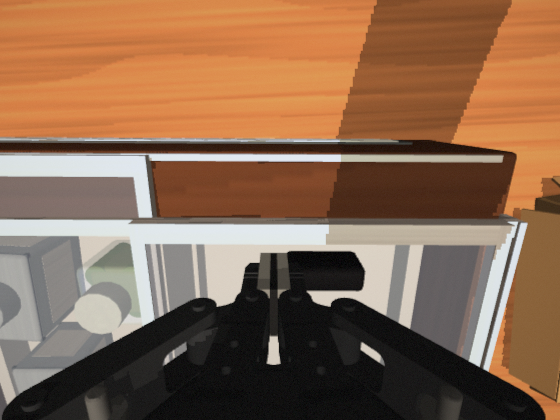

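Request:
{"fn": "play_rows", "kwargs": {"deltas": [0, 0.003, 0, 0, 0, 0, 0, 0.006, 0, 0, 0, 0, 0, 0.009, 0, 0, 0, 0, 0, 0.009, 0, 0, 0, 0]}}

```text
time: 34.8
eef_pos: [0.4645, -0.1164, 0.1489]
tool_rot: [-3.133, -0.002, 3.096]
force: [-2.2, -14.3, -3.5]
opening: 0.0
```

Request:
{"fn": "play_rows", "kwargs": {"deltas": [0, 0.003, 0, 0, 0, 0, 0, 0.006, 0, 0, 0, 0, 0, 0.008, 0, 0, 0, 0, 0, 0.008, 0, 0, 0, 0]}}

```text
time: 35.3
eef_pos: [0.4645, -0.1157, 0.149]
tool_rot: [-3.116, -0.002, 3.091]
force: [-3.8, -42.9, -5.6]
opening: 0.0
```

Request:
{"fn": "play_rows", "kwargs": {"deltas": [0, -0.014, 0, 0, 0, 0, 0, -0.016, -0.03, 0, 0, 0, 0, -0.02, -0.045, 0, 0, 0, 0, -0.02, -0.045, 0, 0, 0]}}

```text
time: 35.8
eef_pos: [0.4654, -0.1253, 0.1952]
tool_rot: [-3.141, 0.003, 3.098]
force: [-0.3, -0.1, 0.3]
opening: 0.0001
```

Run:
```python
from h import *
st()
go(.411,-.352,.130,177.5)
```

```text
t35.80 [ 0.4654 -0.1253  0.1952] yaw177.50 [-3.1415e+00  2.5000e-03  3.0979e+00] F [-0.3 -0.1  0.3] op0.0001
delta [ 0.0446 -0.2289  0.0652] [-0.0001  0.0025 -0.    ] rows>=3.9
```

Request:
{"fn": "play_rows", "kwargs": {"deltas": [0.01, -0.03, 0, 0, 0, 0, 0.02, -0.085, 0, 0, 0, 0, 0.03, -0.145, 0, 0, 0, 0, 0.04, -0.2, 0, 0, 0, 0, 0.0446, -0.225, 0, 0, 0, 0, 0.0446, -0.229, 0.01, 0, 0, 0, 0.0446, -0.229, 0.04, 0, 0, 0, 0.0446, -0.229, 0.06, 0, 0, 0, 0.0446, -0.229, 0.0655, 0, 0, 0, 0.0446, -0.229, 0.0655, 0, 0, 0]}}

```text
time: 37.05
eef_pos: [0.4101, -0.3511, 0.1283]
tool_rot: [3.141, -0.001, 3.099]
force: [0.4, -0.4, 0.1]
opening: 0.0
```

Run:
```python
from h import *
st()
snap('wrist','w19.png')
```

```text
t37.05 [ 0.4101 -0.3511  0.1283] yaw177.56 [ 3.1409e+00 -5.0000e-04  3.0990e+00] F [ 0.4 -0.4  0.1] op0.0000
```

View pics/w19.png

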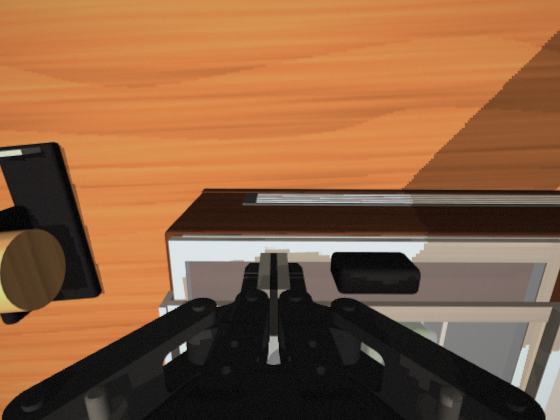

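Request:
{"fn": "play_rows", "kwargs": {"deltas": [0, 0.01, 0, 0, 0, 0, 0, 0.03, 0, 0, 0, 0, 0, 0.055, 0, 0, 0, 0, 0, 0.085, 0, 0, 0, 0, 0, 0.115, 0, 0, 0, 0, 0, 0.145, 0, 0, 0, 0, 0, 0.172, 0, 0, 0, 0, 0, 0.193, 0, 0, 0, 0, 0, 0.207, 0, 0, 0, 0, 0, 0.215, 0, 0, 0, 0, 0, 0.219, 0, 0, 0, 0, 0, 0.219, 0, 0, 0, 0]}}

```text
time: 38.6
eef_pos: [0.4195, -0.1331, 0.1286]
tool_rot: [3.141, -0.0, 3.098]
force: [0.2, 0.8, -0.3]
opening: 0.0002
```

Request:
{"fn": "play_rows", "kwargs": {"deltas": [0, 0.003, 0, 0, 0, 0, 0, 0.006, 0, 0, 0, 0, 0, 0.008, 0, 0, 0, 0, 0, 0.008, 0, 0, 0, 0]}}

```text
time: 39.1
eef_pos: [0.4199, -0.1251, 0.1286]
tool_rot: [3.141, -0.0, 3.098]
force: [-0.3, 0.2, -0.5]
opening: -0.0003
```

Request:
{"fn": "play_rows", "kwargs": {"deltas": [0, 0.003, 0, 0, 0, 0, 0, 0.006, 0, 0, 0, 0, 0, 0.007, 0, 0, 0, 0, 0, 0.007, 0, 0, 0, 0]}}

```text
time: 39.6
eef_pos: [0.4201, -0.1195, 0.1287]
tool_rot: [-3.138, -0.0, 3.097]
force: [0.2, -7.2, -1.6]
opening: -0.0002
```

Run:
```python
from h import *
go(.61,-.29,.25,177.6)
```

```text
delta [-0.1972 -0.1624 -0.1208] [-0.0037 -0.0003 -0.0024] rows>=4.5
```

Request:
{"fn": "play_rows", "kwargs": {"deltas": [0, -0.012, 0, 0, 0, 0, 0, -0.015, -0.03, 0, 0, 0, -0.01, -0.03, -0.08, 0, 0, 0, -0.05, -0.06, -0.115, 0, 0, 0, -0.1, -0.1, -0.121, 0, 0, 0, -0.15, -0.135, -0.121, 0, 0, 0, -0.185, -0.158, -0.121, 0, 0, 0, -0.197, -0.162, -0.121, 0, 0, 0, -0.197, -0.162, -0.121, 0, 0, 0, -0.197, -0.162, -0.121, 0, 0, 0], "jaw": 0.06}}

```text
time: 40.85
eef_pos: [0.6095, -0.2884, 0.2498]
tool_rot: [3.141, -0.0, 3.098]
force: [0.2, -0.5, -0.8]
opening: 0.0602
```

Run:
```python
from h import *
st()
snap('wrist','w20.png',(80,0,460,310),2)
```

```text
t40.85 [ 0.6095 -0.2884  0.2498] yaw177.50 [ 3.1411e+00 -2.0000e-04  3.0980e+00] F [ 0.2 -0.5 -0.8] op0.0602
```

View pics/w20.png

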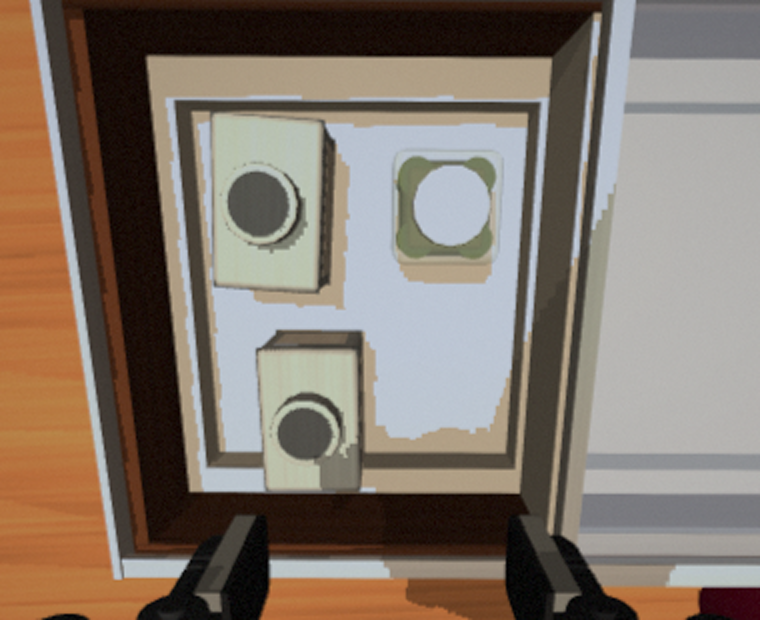

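```bash
cat >> h.py <<'E'
def yaws(P):
    print(np.round(P[:,:2],4).tolist(),'mean',np.round(P.mean(0),4))
    print('long',[round(np.degrees(np.arctan2(*(a[1],a[0]))),1) for a in (P[3]-P[0],P[2]-P[1])],'short-90',[round(np.degrees(np.arctan2(a[1],a[0]))-90,1) for a in (P[1]-P[0],P[2]-P[3])])
E
python3 - <<'E'
from h import *
c=ld('w20.png'); f=lambda l:np.array(l)/2+[80,0]
print(unp(c,f([(452,205),(257,203),(305,433)]),.098))
for q in ([(393,150),(500,152),(497,264),(394,262)],[(213,113),(324,120),(320,292),(215,286)],[(259,348),(361,345),(361,490),(265,490)]): yaws(unp(c,f(q),.08))
go(.5225,-.254,.083,177.6)
E
```

```text
[[ 0.52223954 -0.25474159  0.098     ]
 [ 0.51745881 -0.3435796   0.098     ]
 [ 0.62850921 -0.33094702  0.098     ]]
[[0.4958, -0.2804], [0.4989, -0.2299], [0.5502, -0.2308], [0.547, -0.282]] mean [ 0.523  -0.2558  0.08  ]
long [np.float64(-1.8), np.float64(-1.0)] short-90 [np.float64(-3.5), np.float64(-3.6)]
[[0.4763, -0.3633], [0.4815, -0.312], [0.56, -0.3199], [0.5547, -0.3724]] mean [ 0.5181 -0.3419  0.08  ]
long [np.float64(-6.6), np.float64(-5.7)] short-90 [np.float64(-5.8), np.float64(-5.8)]
[[0.587, -0.3537], [0.5878, -0.3008], [0.669, -0.3054], [0.6666, -0.3588]] mean [ 0.6276 -0.3296  0.08  ]
long [np.float64(-3.7), np.float64(-3.2)] short-90 [np.float64(-0.8), np.float64(-2.6)]
delta [0.0883 0.0305 0.1671] [ 0.0002  0.0002 -0.0017] rows>=3.1
```

Request:
{"fn": "play_rows", "kwargs": {"deltas": [0.03, 0.01, 0.02, 0, 0, 0, 0.075, 0.027, 0.06, 0, 0, 0, 0.0883, 0.0295, 0.11, 0, 0, 0, 0.0883, 0.0295, 0.145, 0, 0, 0, 0.0883, 0.0295, 0.162, 0, 0, 0, 0.0883, 0.0295, 0.1668, 0, 0, 0, 0.0883, 0.0295, 0.1668, 0, 0, 0]}}

```text
time: 41.78
eef_pos: [0.5237, -0.2556, 0.084]
tool_rot: [-3.141, 0.001, 3.098]
force: [0.3, -0.3, 0.2]
opening: 0.06
```

Request:
{"fn": "play_rows", "kwargs": {"deltas": [0, 0, 0, 0, 0, 0, 0, 0, 0, 0, 0, 0, 0, 0, 0, 0, 0, 0], "jaw": 0.02}}

```text
time: 42.15
eef_pos: [0.5239, -0.2556, 0.0845]
tool_rot: [-3.141, 0.002, 3.098]
force: [-0.7, 2.1, 5.6]
opening: 0.0334
```

Run:
```python
from h import *
st()
go(*(slot('jar2')+[.0013,0]),.150,186.55)
snap('wrist','w21.png')
```

```text
t42.15 [ 0.5239 -0.2556  0.0845] yaw177.51 [-3.1408e+00  2.4000e-03  3.0981e+00] F [-0.7  2.1  5.6] op0.0334
delta [-0.0897  0.536  -0.0657] [-0.001   0.0023 -0.1578] rows>=8.8
```

View pics/w21.png

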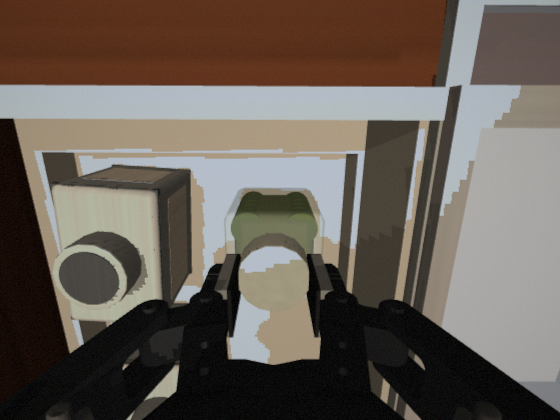

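Request:
{"fn": "play_rows", "kwargs": {"deltas": [0, 0, -0.005, 0, 0, 0, 0, 0, -0.02, 0, 0, 0, 0, 0, -0.05, 0, 0, 0, 0, 0, -0.09, 0, 0, 0, 0, 0, -0.13, 0, 0, 0, 0, 0.005, -0.16, 0, 0, 0, -0.005, 0.03, -0.17, 0, 0, -0.01, -0.012, 0.075, -0.17, 0, 0, -0.02, -0.022, 0.13, -0.17, 0, 0, -0.04, -0.032, 0.188, -0.17, 0, 0, -0.06, -0.042, 0.247, -0.17, 0, 0, -0.075, -0.052, 0.306, -0.17, 0, 0, -0.09, -0.062, 0.365, -0.17, 0, 0, -0.11, -0.072, 0.424, -0.17, 0, 0, -0.13, -0.081, 0.478, -0.165, 0, 0, -0.15, -0.087, 0.518, -0.16, 0, 0, -0.158, -0.0895, 0.533, -0.14, 0, 0, -0.158, -0.0897, 0.536, -0.11, 0, 0, -0.158, -0.0897, 0.536, -0.08, 0, 0, -0.158, -0.0897, 0.536, -0.068, 0, 0, -0.158]}}

```text
time: 44.7
eef_pos: [0.6348, 0.2749, 0.1483]
tool_rot: [-3.14, -0.004, -3.028]
force: [-0.1, -0.4, -3.5]
opening: 0.0336
```

Run:
```python
from h import *
st()
go(*(slot('jar2')+[.0013,0]),.0765,186.55)
snap('wrist','w22.png')
```

```text
t44.70 [0.6348 0.2749 0.1483] yaw-173.49 [-3.1401 -0.004  -3.0281] F [-0.1 -0.4 -3.5] op0.0336
delta [-0.0023  0.0009  0.0718] [-0.0015 -0.004  -0.0008] rows>=1.1
```

View pics/w22.png

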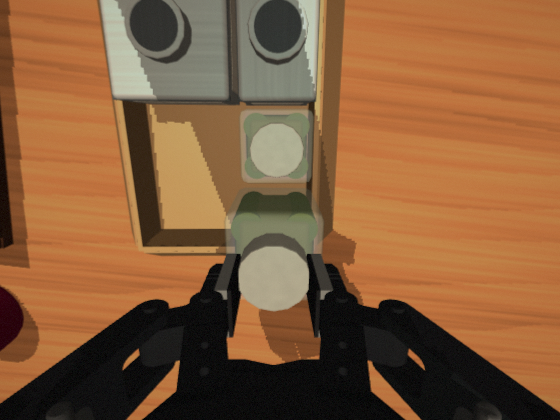

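Request:
{"fn": "play_rows", "kwargs": {"deltas": [0, 0, 0, 0, 0, 0, 0, 0, 0.015, 0, 0, 0, 0, 0, 0.025, 0, 0, 0, 0, 0, 0.025, 0, 0, 0]}}

```text
time: 45.25
eef_pos: [0.6354, 0.2759, 0.1246]
tool_rot: [-3.141, -0.002, -3.027]
force: [0.2, -0.0, -2.8]
opening: 0.0335
```

Run:
```python
from h import *
st()
go(*(slot('jar2')+[.0013,0]),.0765,186.55)
```

```text
t45.25 [0.6354 0.2759 0.1246] yaw-173.45 [-3.1409e+00 -2.0000e-03 -3.0273e+00] F [ 0.2 -0.  -2.8] op0.0335
delta [-0.0014 -0.      0.048 ] [-0.0007 -0.002  -0.    ] rows>=0.8
```

Request:
{"fn": "play_rows", "kwargs": {"deltas": [-0.001, 0, 0.012, 0, 0, 0, -0.001, 0, 0.026, 0, 0, 0, -0.001, 0, 0.037, 0, 0, 0, -0.001, 0, 0.044, 0, 0, 0, -0.001, 0, 0.0482, 0, 0, 0, -0.001, 0, 0.0482, 0, 0, 0]}}

```text
time: 46.0
eef_pos: [0.637, 0.2763, 0.0775]
tool_rot: [-3.142, -0.0, -3.027]
force: [-0.2, 0.7, -3.2]
opening: 0.0337
```

Run:
```python
from h import *
st()
go(.52,-.30,.24,264.2)
```

```text
t46.00 [0.637  0.2763 0.0775] yaw-173.45 [-3.1415e+00 -2.0000e-04 -3.0273e+00] F [-0.2  0.7 -3.2] op0.0337
delta [ 0.182  -0.5592 -0.1624] [ 1.0000e-04 -2.0000e-04 -1.3552e+00] rows>=9.8
```

Request:
{"fn": "play_rows", "kwargs": {"deltas": [0, 0, 0.0012, 0, 0, 0, 0, 0, 0.0012, 0, 0, 0]}}

```text
time: 46.25
eef_pos: [0.6372, 0.2764, 0.0768]
tool_rot: [3.141, 0.001, -3.027]
force: [-0.6, 0.1, -4.2]
opening: 0.0332
```

Request:
{"fn": "play_rows", "kwargs": {"deltas": [0, 0, 0, 0, 0, 0, 0, 0, 0, 0, 0, 0, 0, 0, -0.02, 0, 0, 0, 0, 0, -0.06, 0, 0, 0, 0, -0.01, -0.11, 0, 0, 0, 0.01, -0.05, -0.15, 0, 0, -0.1, 0.03, -0.1, -0.162, 0, 0, -0.25, 0.05, -0.16, -0.162, 0, 0, -0.42, 0.07, -0.22, -0.162, 0, 0, -0.58, 0.09, -0.275, -0.162, 0, 0, -0.74, 0.108, -0.33, -0.162, 0, 0, -0.9, 0.126, -0.385, -0.162, 0, 0, -1.05, 0.144, -0.44, -0.162, 0, 0, -1.2, 0.162, -0.495, -0.162, 0, 0, -1.3, 0.175, -0.54, -0.162, 0, 0, -1.355, 0.182, -0.559, -0.162, 0, 0, -1.355, 0.182, -0.559, -0.162, 0, 0, -1.355, 0.182, -0.559, -0.162, 0, 0, -1.355], "jaw": 0.06}}

```text
time: 48.5
eef_pos: [0.5203, -0.2988, 0.2387]
tool_rot: [-3.141, 0.0, -1.672]
force: [0.1, -0.2, 0.0]
opening: 0.0602
```

Run:
```python
from h import *
st()
snap('wrist','w23.png',(80,0,460,310),2)
```

```text
t48.50 [ 0.5203 -0.2988  0.2387] yaw-95.78 [-3.1412e+00  4.0000e-04 -1.6717e+00] F [ 0.1 -0.2  0. ] op0.0602
```

View pics/w23.png

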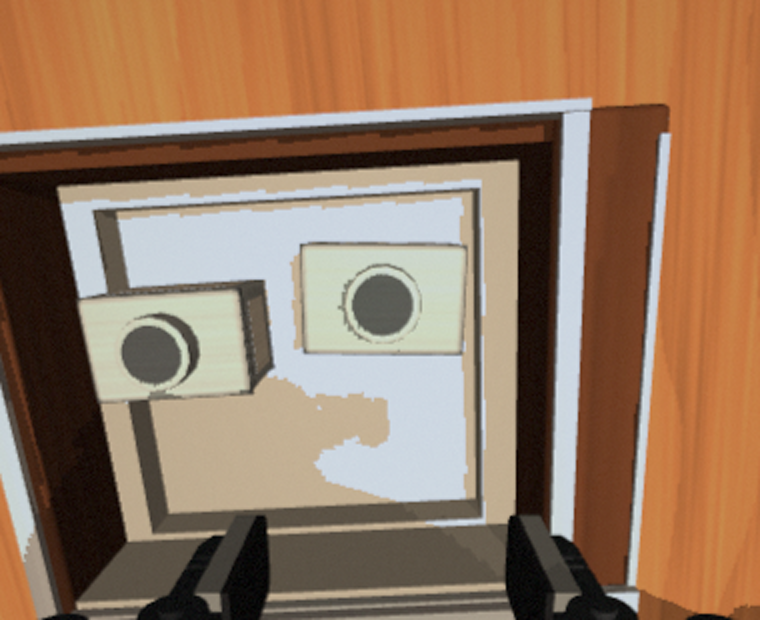

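Run:
```python
from h import *
c=ld('w23.png'); f=lambda l:np.array(l)/2+[80,0]
print(unp(c,f([(383,304),(152,354)]),.098))
for q in ([(302,244),(466,247),(463,354),(304,352)],[(80,298),(239,291),(250,391),(102,402)]):
  P=unp(c,f(q),.08); print(np.round(P[:,:2],4).tolist(),P.mean(0))
  for a in(P[0]-P[1],P[3]-P[2]): print(np.degrees(np.arctan2(a[1],a[0])))
  for a in(P[3]-P[0],P[2]-P[1]): print(np.degrees(np.arctan2(a[1],a[0]))-90)
go(.518,-.3428,.083,264.0)
```

```text
[[ 0.51705249 -0.34360575  0.098     ]
 [ 0.6278453  -0.33147779  0.098     ]]
[[0.5528, -0.3736], [0.4753, -0.3643], [0.48, -0.313], [0.5592, -0.3221]] [ 0.51681198 -0.34324242  0.08      ]
-6.8213503325329325
-6.538686113383276
-7.066235997445574
-5.269224903956442
[[0.6642, -0.3595], [0.5864, -0.355], [0.5895, -0.3049], [0.6661, -0.3068]] [ 0.62655318 -0.33155723  0.08      ]
-3.347164275366027
-1.4510197658868182
-2.0578463826252573
-3.507131748624346
delta [ 0.0443 -0.002   0.1557] [-0.0003  0.0003  0.0045] rows>=2.6
```

Request:
{"fn": "play_rows", "kwargs": {"deltas": [0.02, -0.0005, 0.03, 0, 0, 0.004, 0.045, -0.001, 0.075, 0, 0, 0.008, 0.045, -0.001, 0.115, 0, 0, 0.008, 0.045, -0.001, 0.14, 0, 0, 0.008, 0.045, -0.001, 0.151, 0, 0, 0.008, 0.045, -0.001, 0.1555, 0, 0, 0.008, 0.045, -0.001, 0.1555, 0, 0, 0.008]}}

```text
time: 49.42
eef_pos: [0.5171, -0.3446, 0.0839]
tool_rot: [-3.14, -0.001, -1.68]
force: [0.3, -0.1, -0.1]
opening: 0.0598
```

Request:
{"fn": "play_rows", "kwargs": {"deltas": [0, 0, 0, 0, 0, 0, 0, 0, 0, 0, 0, 0, 0, 0, 0, 0, 0, 0], "jaw": 0.02}}

```text
time: 49.8
eef_pos: [0.5173, -0.3451, 0.0844]
tool_rot: [-3.139, -0.001, -1.68]
force: [1.0, 1.2, 6.2]
opening: 0.0338
```

Run:
```python
from h import *
st()
go(*(slot('tin1')+[.0013,0]),.150,186.55)
snap('wrist','w24.png')
```

```text
t49.80 [ 0.5173 -0.3451  0.0844] yaw-96.27 [-3.1390e+00 -1.0000e-03 -1.6803e+00] F [1.  1.2 6.2] op0.0338
delta [-0.5486 -0.0112 -0.066 ] [-2.800e-03  9.000e-04  1.347e+00] rows>=8.8
```

View pics/w24.png

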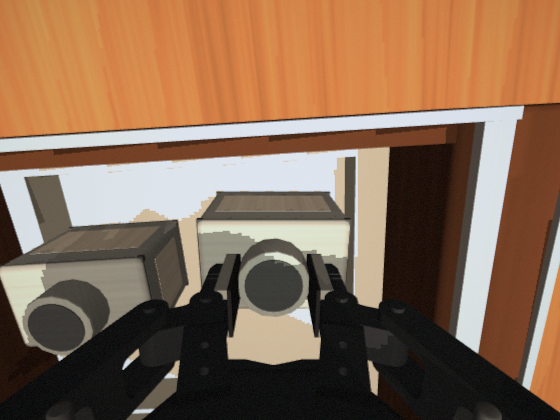

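Run:
```python
from h import *
c=ld('w24.png');print(toolpt(c,[(274,286)],.0844-.098),toolpt(c,[(199,218),(349,219)],.0844-.08))
c=ld('w11.png');print(toolpt(c,[(274,282)],.0841-.098),toolpt(c,[(223,189),(326,190)],.0841-.08))
```

```text
[[-0.00199021  0.00071824]] [[ 0.02653247 -0.03752708]
 [ 0.02595479  0.03906997]]
[[0.0003583  0.00071717]] [[ 0.04174762 -0.0244774 ]
 [ 0.04121392  0.02649637]]
```

Request:
{"fn": "play_rows", "kwargs": {"deltas": [0, 0, -0.005, 0, 0, 0, 0, 0, -0.02, 0, 0, 0, 0, 0, -0.05, 0, 0, 0, 0, 0, -0.09, 0, 0, 0, 0, 0, -0.13, 0, 0, 0, -0.005, 0, -0.16, 0, 0, 0, -0.03, 0, -0.17, 0, 0, 0.05, -0.075, -0.001, -0.17, 0, 0, 0.15, -0.13, -0.002, -0.17, 0, 0, 0.29, -0.185, -0.003, -0.17, 0, 0, 0.44, -0.24, -0.004, -0.17, 0, 0, 0.59, -0.295, -0.005, -0.17, 0, 0, 0.74, -0.35, -0.006, -0.17, 0, 0, 0.89, -0.405, -0.007, -0.17, 0, 0, 1.04, -0.46, -0.008, -0.17, 0, 0, 1.18, -0.505, -0.009, -0.17, 0, 0, 1.28, -0.535, -0.0094, -0.17, 0, 0, 1.335, -0.5486, -0.0094, -0.165, 0, 0, 1.347, -0.5486, -0.0094, -0.15, 0, 0, 1.347, -0.5486, -0.0094, -0.13, 0, 0, 1.347]}}

```text
time: 52.35
eef_pos: [0.5856, 0.1984, 0.2121]
tool_rot: [-3.141, 0.0, -3.028]
force: [-0.8, -0.1, -2.5]
opening: 0.0337
```

Request:
{"fn": "play_rows", "kwargs": {"deltas": [0, 0, 0.03, 0, 0, 0, 0, 0, 0.055, 0, 0, 0, 0, 0, 0.062, 0, 0, 0, 0, 0, 0.062, 0, 0, 0, 0, 0, 0.062, 0, 0, 0]}}

```text
time: 52.98
eef_pos: [0.5863, 0.1994, 0.1522]
tool_rot: [3.141, 0.002, -3.028]
force: [-0.7, 0.6, -3.1]
opening: 0.0334
```

Run:
```python
from h import *
st()
go(*(slot('tin1')+[-.0005,0]),.0765,186.55)
snap('wrist','w25.png')
```

```text
t52.98 [0.5863 0.1994 0.1522] yaw-173.47 [ 3.1413e+00  1.9000e-03 -3.0277e+00] F [-0.7  0.6 -3.1] op0.0334
delta [ 0.0001 -0.0004  0.0757] [ 0.0003  0.0019 -0.0004] rows>=1.2
```

View pics/w25.png

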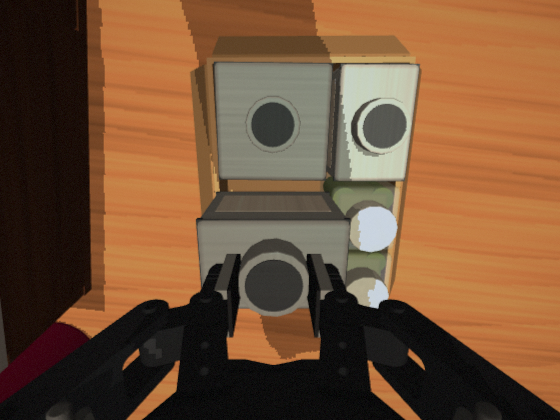

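Request:
{"fn": "play_rows", "kwargs": {"deltas": [0, 0, 0.015, 0, 0, 0, 0, 0, 0.035, 0, 0, 0, 0, 0, 0.052, 0, 0, 0, 0, 0, 0.064, 0, 0, 0, 0, 0, 0.072, 0, 0, 0, 0, 0, 0.076, 0, 0, 0, 0, 0, 0.076, 0, 0, 0]}}

```text
time: 53.9
eef_pos: [0.5863, 0.1995, 0.0766]
tool_rot: [-3.142, 0.002, -3.027]
force: [-1.8, -3.1, 4.1]
opening: 0.0336
```

Request:
{"fn": "play_rows", "kwargs": {"deltas": [0, 0, 0, 0, 0, 0, 0, 0, 0, 0, 0, 0, 0, 0, -0.02, 0, 0, 0, 0, 0, -0.06, 0, 0, 0, -0.02, 0, -0.11, 0, 0, 0, -0.04, 0.01, -0.15, 0, 0, 0, -0.05, 0.02, -0.17, 0, 0, 0, -0.05, 0.02, -0.17, 0, 0, 0, -0.05, 0.02, -0.17, 0, 0, 0], "jaw": 0.052}}

```text
time: 55.02
eef_pos: [0.6326, 0.2249, 0.2436]
tool_rot: [-3.141, -0.002, -3.027]
force: [-0.2, -0.2, 0.3]
opening: 0.0517
```

Run:
```python
from h import *
st()
snap('wrist','w26.png',(120,0,500,310),2)
go(.62,-.29,.23,267.3)
```

```text
t55.02 [0.6326 0.2249 0.2436] yaw-173.45 [-3.1411e+00 -1.7000e-03 -3.0272e+00] F [-0.2 -0.2  0.3] op0.0517
delta [ 0.0709 -0.51    0.0139] [ 1.1000e-03 -2.3000e-03 -1.4095e+00] rows>=8.2
```

View pics/w26.png

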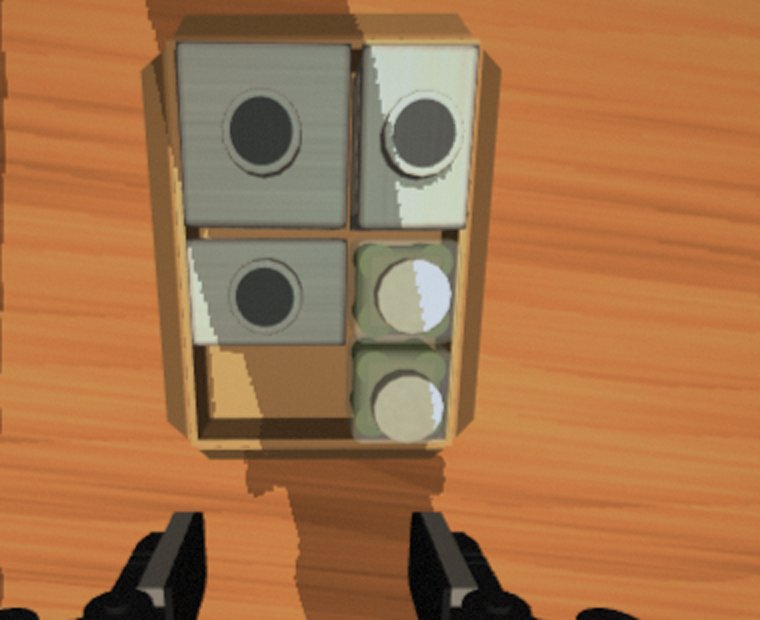

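Run:
```python
from h import *
c=ld('w26.png'); f=lambda l:np.array(l)/2+[120,0]
print(cart(unp(c,f([(261,130),(425,132),(414,296),(408,406),(265,297)]),.09)))
print(cart(unp(c,f([(190,345),(345,344),(345,240),(188,243)]),.072)))
print(cart(unp(c,f([(192,444),(452,443),(480,42),(165,42)]),.049)))
```

```text
[[-58.51209219 -28.61007193]
 [-57.66219897  44.31936353]
 [ 14.07201775  43.1162599 ]
 [ 68.79644188  42.89558535]
 [ 14.50803746 -28.33367699]]
[[ 40.79469811 -69.10326779]
 [ 40.31012259  11.59519588]
 [-11.53602184  10.65706924]
 [-10.15032629 -67.20170333]]
[[ 103.29576217  -75.69165   ]
 [ 102.74585013   76.88833558]
 [-103.69504728   76.1142325 ]
 [-103.77972012  -77.27859775]]
```

Run:
```python
from h import *
c=ld('w20.png'); f=lambda l:np.array(l)/2+[80,0]
print('rail inner, outer back at z=.13/.12/.11')
for z in(.14,.13,.12,.11): print(unp(c,f([(300,557),(300,577),(140,545)]),z))
```

```text
rail inner, outer back at z=.13/.12/.11
[[ 0.67560801 -0.33188857  0.14      ]
 [ 0.68617751 -0.33280084  0.14      ]
 [ 0.66606645 -0.40541002  0.14      ]]
[[ 0.68122433 -0.33372542  0.13      ]
 [ 0.69221207 -0.33467379  0.13      ]
 [ 0.67130519 -0.41015621  0.13      ]]
[[ 0.68684064 -0.33556227  0.12      ]
 [ 0.69824664 -0.33654674  0.12      ]
 [ 0.67654394 -0.41490239  0.12      ]]
[[ 0.69245696 -0.33739912  0.11      ]
 [ 0.70428121 -0.33841969  0.11      ]
 [ 0.68178268 -0.41964858  0.11      ]]
```

Run:
```python
from h import *
go(.65,-.32,.23,177.4)
```

```text
delta [ 0.0445 -0.5432  0.0139] [-0.0008 -0.0022  0.1596] rows>=8.7
```

Request:
{"fn": "play_rows", "kwargs": {"deltas": [0.003, -0.03, 0, 0, 0, 0.01, 0.008, -0.085, 0, 0, 0, 0.03, 0.012, -0.145, 0, 0, 0, 0.05, 0.017, -0.205, 0, 0, 0, 0.07, 0.022, -0.265, 0, 0, 0, 0.09, 0.027, -0.325, 0, 0, 0, 0.11, 0.032, -0.385, 0, 0, 0, 0.13, 0.036, -0.445, 0, 0, 0, 0.15, 0.04, -0.5, 0.01, 0, 0, 0.16, 0.044, -0.535, 0.014, 0, 0, 0.16, 0.0445, -0.543, 0.014, 0, 0, 0.16, 0.0445, -0.543, 0.014, 0, 0, 0.16, 0.0445, -0.543, 0.014, 0, 0, 0.16], "jaw": 0.06}}

```text
time: 56.7
eef_pos: [0.6509, -0.318, 0.2313]
tool_rot: [3.141, 0.0, 3.097]
force: [0.2, 0.1, -0.1]
opening: 0.0601
```

Run:
```python
from h import *
st()
snap('wrist','w27.png',(80,0,460,310),2)
```

```text
t56.70 [ 0.6509 -0.318   0.2313] yaw177.46 [3.1413e+00 1.0000e-04 3.0972e+00] F [ 0.2  0.1 -0.1] op0.0601
```

View pics/w27.png

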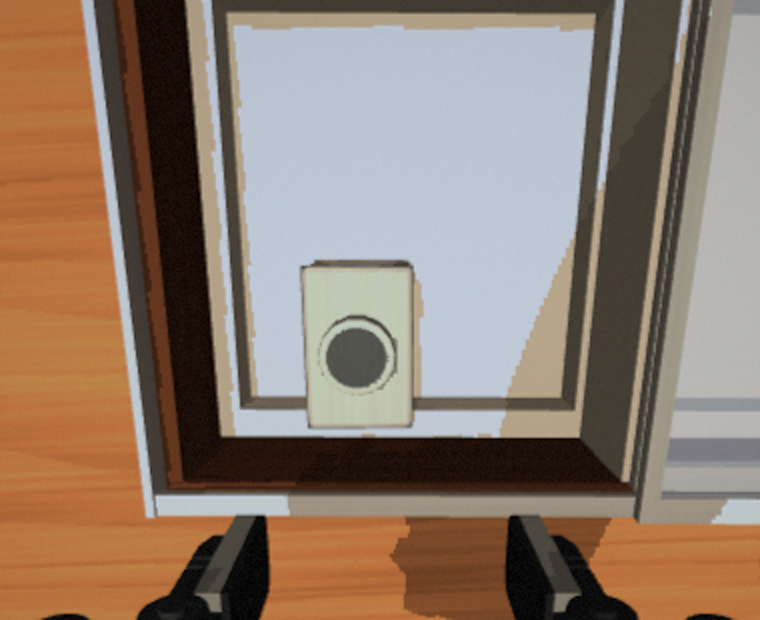

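Run:
```python
from h import *
c=ld('w27.png'); f=lambda l:np.array(l)/2+[80,0]
print(unp(c,f([(357,357)]),.098))
yaws(unp(c,f([(303,267),(413,264),(411,427),(309,427)]),.08))
go(.6285,-.331,.083,177.9)
```

```text
[[ 0.62841326 -0.33076973  0.098     ]]
[[0.5881, -0.3546], [0.589, -0.303], [0.669, -0.3066], [0.6667, -0.3583]] mean [ 0.6282 -0.3306  0.08  ]
long [np.float64(-2.7), np.float64(-2.6)] short-90 [np.float64(-1.1), np.float64(-2.6)]
delta [ 0.022  -0.0141  0.1485] [ 0.      0.0004 -0.0074] rows>=2.4
```

Request:
{"fn": "play_rows", "kwargs": {"deltas": [0.01, -0.007, 0.03, 0, 0, 0, 0.022, -0.0138, 0.07, 0, 0, 0, 0.022, -0.0138, 0.11, 0, 0, 0, 0.022, -0.0138, 0.135, 0, 0, 0, 0.022, -0.0138, 0.145, 0, 0, 0, 0.022, -0.0138, 0.1485, 0, 0, 0, 0.022, -0.0138, 0.1485, 0, 0, 0]}}

```text
time: 57.62
eef_pos: [0.6289, -0.3321, 0.0837]
tool_rot: [-3.141, 0.002, 3.096]
force: [-0.4, 0.4, -0.0]
opening: 0.0601
```

Request:
{"fn": "play_rows", "kwargs": {"deltas": [0, 0, 0, 0, 0, 0, 0, 0, 0, 0, 0, 0, 0, 0, 0, 0, 0, 0], "jaw": 0.02}}

```text
time: 58.0
eef_pos: [0.6288, -0.3322, 0.084]
tool_rot: [-3.141, 0.002, 3.096]
force: [-0.8, 1.8, 5.2]
opening: 0.0334
```

Run:
```python
from h import *
st()
SL['tin2']=(71,-28.7)
print(slot('tin2'))
go(*slot('tin2'),.150,96.55)
snap('wrist','w28.png')
```

```text
t58.00 [ 0.6288 -0.3322  0.084 ] yaw177.39 [-3.141e+00  2.100e-03  3.096e+00] F [-0.8  1.8  5.2] op0.0334
[0.64401038 0.20558632]
delta [ 0.0092  0.5379 -0.0663] [1.0000e-03 2.1000e-03 1.4109e+00] rows>=8.7
```

View pics/w28.png

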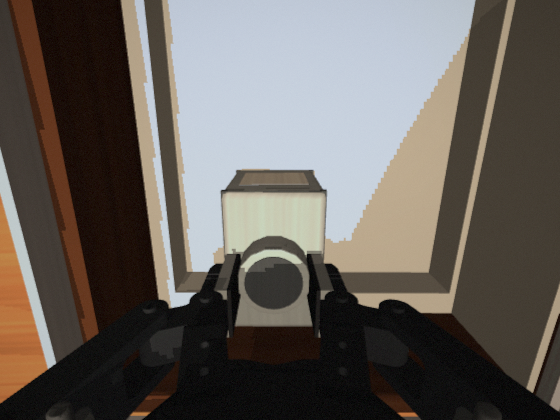

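Request:
{"fn": "play_rows", "kwargs": {"deltas": [0, 0, -0.005, 0, 0, 0, 0, 0, -0.02, 0, 0, 0, 0, 0, -0.05, 0, 0, 0, 0, 0, -0.09, 0, 0, 0, 0, 0, -0.13, 0, 0, 0, 0, 0.005, -0.16, 0, 0, 0, 0, 0.03, -0.17, 0, 0, 0.05, 0.001, 0.075, -0.17, 0, 0, 0.15, 0.002, 0.13, -0.17, 0, 0, 0.3, 0.003, 0.185, -0.17, 0, 0, 0.46, 0.004, 0.24, -0.17, 0, 0, 0.62, 0.005, 0.295, -0.17, 0, 0, 0.78, 0.006, 0.35, -0.17, 0, 0, 0.94, 0.007, 0.405, -0.17, 0, 0, 1.1, 0.008, 0.46, -0.17, 0, 0, 1.25, 0.009, 0.505, -0.17, 0, 0, 1.36, 0.0092, 0.53, -0.17, 0, 0, 1.405, 0.0092, 0.5369, -0.165, 0, 0, 1.411, 0.0092, 0.5369, -0.15, 0, 0, 1.411, 0.0092, 0.5369, -0.13, 0, 0, 1.411]}}

```text
time: 60.55
eef_pos: [0.6439, 0.2037, 0.2127]
tool_rot: [3.141, 0.0, 1.685]
force: [-0.2, -0.9, -2.3]
opening: 0.0335
```

Request:
{"fn": "play_rows", "kwargs": {"deltas": [0, 0, 0.03, 0, 0, 0, 0, 0, 0.055, 0, 0, 0, 0, 0, 0.062, 0, 0, 0, 0, 0, 0.062, 0, 0, 0, 0, 0, 0.062, 0, 0, 0]}}

```text
time: 61.18
eef_pos: [0.6442, 0.2045, 0.152]
tool_rot: [3.14, -0.0, 1.685]
force: [-0.1, -0.9, -2.6]
opening: 0.0334
```

Run:
```python
from h import *
st()
go(.6441,.2046,.0765,96.55)
snap('wrist','w29.png')
```

```text
t61.17 [0.6442 0.2045 0.152 ] yaw96.52 [ 3.1396e+00 -3.0000e-04  1.6847e+00] F [-0.1 -0.9 -2.6] op0.0334
delta [ 0.0001 -0.0003  0.0755] [ 0.002  -0.0003 -0.0005] rows>=1.2
```

View pics/w29.png

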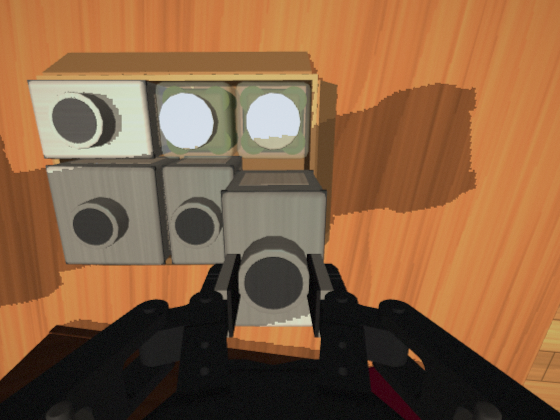

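Request:
{"fn": "play_rows", "kwargs": {"deltas": [0, 0, 0.01, 0, 0, 0, 0, 0, 0.02, 0, 0, 0, 0, 0, 0.03, 0, 0, 0, 0, 0, 0.04, 0, 0, 0, 0, 0, 0.045, 0, 0, 0, 0, 0, 0.045, 0, 0, 0]}}

```text
time: 61.98
eef_pos: [0.6433, 0.2045, 0.1049]
tool_rot: [-3.141, 0.0, 1.685]
force: [-0.0, 0.2, -2.0]
opening: 0.0337
```

Request:
{"fn": "play_rows", "kwargs": {"deltas": [0, 0, 0.01, 0, 0, 0, 0, 0, 0.02, 0, 0, 0, 0, 0, 0.026, 0, 0, 0, 0, 0, 0.0288, 0, 0, 0, 0, 0, 0.0288, 0, 0, 0]}}

```text
time: 62.6
eef_pos: [0.6436, 0.2046, 0.0767]
tool_rot: [3.142, 0.0, 1.685]
force: [-1.1, 0.6, -2.1]
opening: 0.0335
```

Request:
{"fn": "play_rows", "kwargs": {"deltas": [0, 0, 0.0008, 0, 0, 0, 0, 0, 0.0008, 0, 0, 0]}}

```text
time: 62.85
eef_pos: [0.6437, 0.2047, 0.0761]
tool_rot: [3.141, -0.0, 1.685]
force: [0.6, 1.2, -1.6]
opening: 0.0337
```

Request:
{"fn": "play_rows", "kwargs": {"deltas": [0, 0, 0, 0, 0, 0, 0, 0, 0, 0, 0, 0, 0, 0, -0.015, 0, 0, 0, 0, 0, -0.05, 0, 0, 0, 0, 0, -0.1, 0, 0, 0, -0.03, 0, -0.15, 0, 0, 0, -0.05, -0.03, -0.19, 0, 0, 0, -0.06, -0.04, -0.2, 0, 0, 0, -0.06, -0.04, -0.2, 0, 0, 0, -0.06, -0.04, -0.2, 0, 0, 0], "jaw": 0.046}}

```text
time: 64.1
eef_pos: [0.6106, 0.1409, 0.2742]
tool_rot: [-3.139, 0.0, 1.685]
force: [-0.2, -0.1, 0.3]
opening: 0.0465
```

Run:
```python
from h import *
st()
snap('wrist','w30.png',(60,0,440,310),2)
```

```text
t64.10 [0.6106 0.1409 0.2742] yaw96.56 [-3.1394  0.      1.6852] F [-0.2 -0.1  0.3] op0.0465
```

View pics/w30.png

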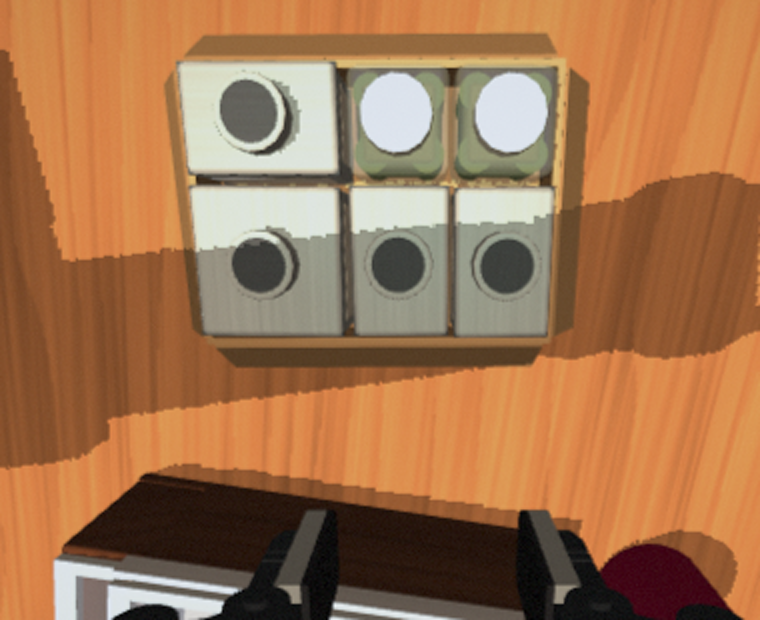

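Run:
```python
from h import *
go(.420,-.035,.20,177.5)
```

```text
delta [-0.153  -0.2092  0.0745] [-0.0025 -0.0018 -1.4125] rows>=7.6
```

Request:
{"fn": "play_rows", "kwargs": {"deltas": [-0.01, -0.015, 0, 0, 0, -0.1, -0.03, -0.045, 0, 0, 0, -0.27, -0.053, -0.075, 0, 0, 0, -0.44, -0.075, -0.105, 0, 0, 0, -0.61, -0.097, -0.135, 0, 0, 0, -0.78, -0.12, -0.165, 0.01, 0, 0, -0.95, -0.14, -0.19, 0.03, 0, 0, -1.12, -0.15, -0.205, 0.055, 0, 0, -1.28, -0.153, -0.209, 0.07, 0, 0, -1.4, -0.153, -0.209, 0.0745, 0, 0, -1.4125, -0.153, -0.209, 0.0745, 0, 0, -1.4125, -0.153, -0.209, 0.0745, 0, 0, -1.4125], "jaw": 0}}

```text
time: 65.65
eef_pos: [0.421, -0.035, 0.2017]
tool_rot: [3.142, 0.0, 3.097]
force: [0.3, 1.3, 0.7]
opening: 0.0003
```

Run:
```python
from h import *
st()
snap('wrist','w31.png')
go(.419,-.035,.1285,177.5)
c=ld('w31.png'); print(proj(c,[[.4185,-.087,.14],[.4185,-.067,.14]]))
```

```text
t65.65 [ 0.421  -0.035   0.2017] yaw177.45 [3.1416e+00 3.0000e-04 3.0970e+00] F [0.3 1.3 0.7] op0.0003
delta [ 0.0021 -0.      0.0733] [-0.      0.0006 -0.0008] rows>=1.2
[[200.92569243 227.66917898]
 [228.77701534 226.47945049]]
```

View pics/w31.png

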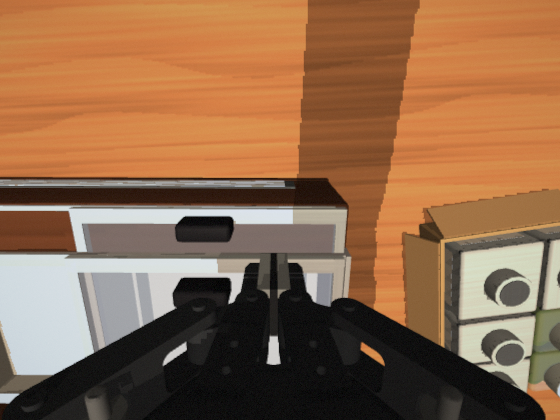

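Request:
{"fn": "play_rows", "kwargs": {"deltas": [0.002, 0, 0.03, 0, 0, 0, 0.002, 0, 0.06, 0, 0, 0, 0.002, 0, 0.073, 0, 0, 0, 0.002, 0, 0.073, 0, 0, 0, 0.002, -0.01, 0.073, 0, 0, 0, 0.002, -0.025, 0.073, 0, 0, 0, 0.002, -0.05, 0.073, 0, 0, 0, 0.002, -0.08, 0.073, 0, 0, 0, 0.002, -0.11, 0.073, 0, 0, 0, 0.002, -0.14, 0.073, 0, 0, 0, 0.002, -0.17, 0.073, 0, 0, 0, 0.002, -0.193, 0.073, 0, 0, 0, 0.002, -0.207, 0.073, 0, 0, 0, 0.002, -0.215, 0.073, 0, 0, 0, 0.002, -0.219, 0.073, 0, 0, 0, 0.002, -0.219, 0.073, 0, 0, 0]}}

```text
time: 67.7
eef_pos: [0.4087, -0.2541, 0.1284]
tool_rot: [-3.141, -0.0, 3.098]
force: [0.6, 0.6, -0.2]
opening: 0.0001
```

Request:
{"fn": "play_rows", "kwargs": {"deltas": [0, -0.003, 0, 0, 0, 0, 0, -0.006, 0, 0, 0, 0, 0, -0.008, 0, 0, 0, 0, 0, -0.008, 0, 0, 0, 0]}}

```text
time: 68.2
eef_pos: [0.4083, -0.2622, 0.1283]
tool_rot: [-3.141, -0.0, 3.097]
force: [-0.5, -0.7, 0.3]
opening: -0.0003
```

Request:
{"fn": "play_rows", "kwargs": {"deltas": [0, -0.002, 0, 0, 0, 0, 0, -0.004, 0, 0, 0, 0, 0, -0.006, 0, 0, 0, 0, 0, -0.006, 0, 0, 0, 0]}}

```text
time: 68.7
eef_pos: [0.4081, -0.2665, 0.1283]
tool_rot: [3.138, 0.0, 3.098]
force: [-0.8, 8.9, 1.8]
opening: 0.0
```

Request:
{"fn": "play_rows", "kwargs": {"deltas": [0, 0.008, 0, 0, 0, 0, 0, 0.01, -0.03, 0, 0, 0, 0, 0.02, -0.08, 0, 0, 0, -0.01, 0.04, -0.14, 0, 0, 0, -0.03, 0.07, -0.18, 0, 0, 0, -0.06, 0.09, -0.2, 0, 0, 0, -0.08, 0.1, -0.2, 0, 0, 0, -0.09, 0.1, -0.2, 0, 0, 0, -0.09, 0.1, -0.2, 0, 0, 0]}}

```text
time: 69.82
eef_pos: [0.5023, -0.1725, 0.3266]
tool_rot: [3.141, -0.003, 3.097]
force: [0.3, -0.1, -0.3]
opening: 0.0
```

Run:
```python
from h import *
st()
snap('wrist','w32.png')
snap('top','t32.png',(190,165,430,275),3)
snap('scene','s32.png',(180,170,360,370),3)
```

```text
t69.83 [ 0.5023 -0.1725  0.3266] yaw177.46 [ 3.1412e+00 -3.1000e-03  3.0972e+00] F [ 0.3 -0.1 -0.3] op0.0000
```

View pics/w32.png

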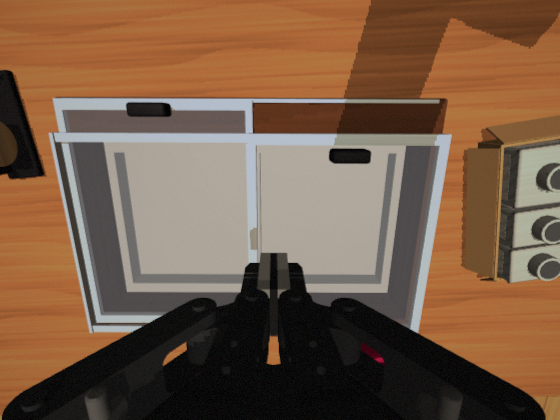

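View pics/s32.png

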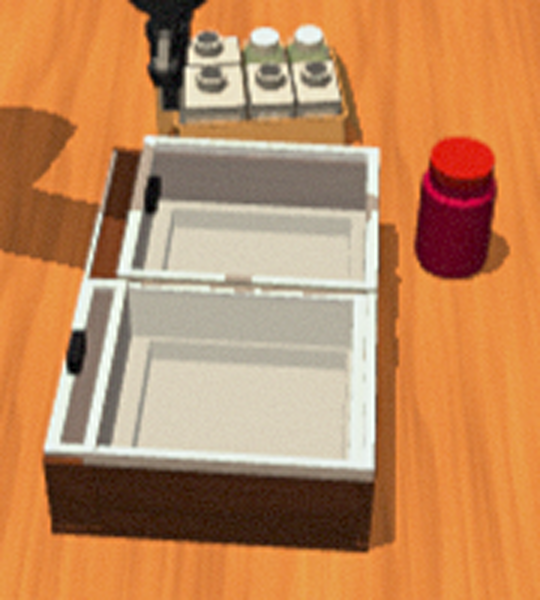

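View pics/t32.png

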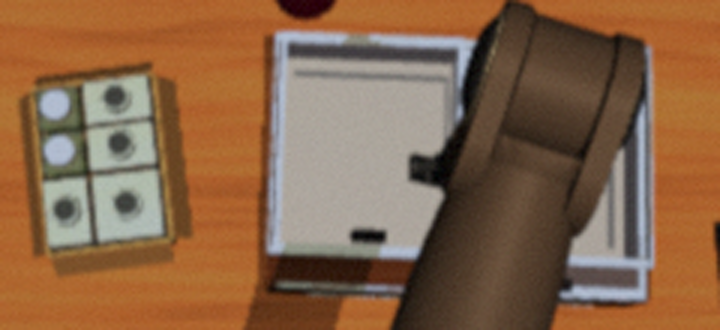

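Run:
```python
from h import *
for f,pl,pr in(('w32.png',[(330,151),(370,151)],[(127,105),(170,105)]),('w31.png',[(175,283),(231,283)],None)):
    c=ld(f); print(unp(c,pl,.154)); 
    if pr: print(unp(c,pr,.14))
```

```text
[[ 0.46171251 -0.11269185  0.154     ]
 [ 0.46355704 -0.07178605  0.154     ]]
[[ 0.40739834 -0.3182215   0.14      ]
 [ 0.40937524 -0.27426437  0.14      ]]
[[ 0.45416029 -0.10636499  0.154     ]
 [ 0.45595862 -0.06678707  0.154     ]]
```

Run:
```python
from h import *
go(.462,-.145,.149,177.5)
```

```text
delta [0.0406 0.0258 0.1789] [ 0.0001 -0.0014 -0.0017] rows>=3.0
```

Request:
{"fn": "play_rows", "kwargs": {"deltas": [0.02, 0.01, 0.02, 0, 0, 0, 0.0406, 0.0258, 0.07, 0, 0, 0, 0.0406, 0.0258, 0.13, 0, 0, 0, 0.0406, 0.0258, 0.165, 0, 0, 0, 0.0406, 0.0258, 0.178, 0, 0, 0, 0.0406, 0.0258, 0.178, 0, 0, 0, 0.0406, 0.035, 0.178, 0, 0, 0, 0.0406, 0.045, 0.178, 0, 0, 0, 0.0406, 0.05, 0.178, 0, 0, 0, 0.0406, 0.05, 0.178, 0, 0, 0]}}

```text
time: 71.22
eef_pos: [0.4644, -0.1198, 0.1508]
tool_rot: [-3.141, 0.001, 3.099]
force: [-0.3, 0.1, 0.4]
opening: 0.0001
```

Request:
{"fn": "play_rows", "kwargs": {"deltas": [0, 0.002, 0, 0, 0, 0, 0, 0.004, 0, 0, 0, 0, 0, 0.006, 0, 0, 0, 0, 0, 0.006, 0, 0, 0, 0]}}

```text
time: 71.72
eef_pos: [0.4643, -0.1166, 0.1504]
tool_rot: [-3.136, -0.0, 3.096]
force: [-1.0, -9.4, -1.4]
opening: 0.0001
```

Request:
{"fn": "play_rows", "kwargs": {"deltas": [0, -0.009, 0, 0, 0, 0, 0, -0.012, -0.03, 0, 0, 0, 0, -0.02, -0.08, 0, 0, 0, -0.01, -0.04, -0.13, 0, 0, 0, -0.03, -0.055, -0.17, 0, 0, 0, -0.038, -0.056, -0.177, 0, 0, 0, -0.038, -0.056, -0.177, 0, 0, 0, -0.038, -0.056, -0.177, 0, 0, 0]}}

```text
time: 72.72
eef_pos: [0.4994, -0.1718, 0.3266]
tool_rot: [3.141, -0.001, 3.097]
force: [0.4, 0.9, -0.3]
opening: 0.0002
```

Run:
```python
from h import *
st()
a=cv2.imread('pics/raw_w32.png')
snap('wrist','w33.png')
b=cv2.imread('pics/raw_w33.png')
cv2.imwrite('pics/cmp.png',cv2.resize(np.vstack([a[85:180,40:460],b[85:180,40:460]]),None,fx=1.8,fy=1.8))
```

```text
t72.72 [ 0.4994 -0.1718  0.3266] yaw177.47 [ 3.1409e+00 -1.4000e-03  3.0975e+00] F [ 0.4  0.9 -0.3] op0.0002
```

View pics/cmp.png

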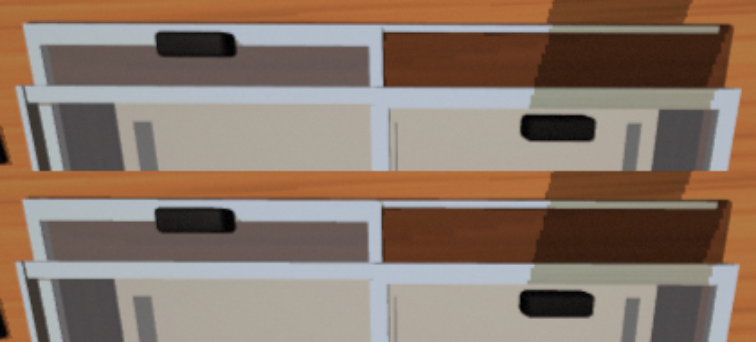

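Run:
```python
from h import *
st(); print(robot.job_done())
```

```text
t72.78 [ 0.4993 -0.1717  0.3266] yaw177.47 [ 3.1409e+00 -1.5000e-03  3.0975e+00] F [ 0.   0.2 -0. ] op0.0001
the job is handed in; nothing more can be done
None
```

All six pieces (the caddy, three tins and two jars) now stand upright in the carton in one layer. Both panes are slid shut, and the job was handed in at about 73 s.

- **Wells and carton:** the last wrist, scene and top pictures show both wells empty and the six pieces side by side. I took their flatness from those pictures and from the contact felt when setting them down. The back tin of the right well had been knocked about 2 cm aside before I reached it, so I measured it again before gripping.
- **Soft set-downs:** the second jar and the last tin showed no clear contact force when released. They may have dropped about a millimetre or less.
- **Panes:** each ended against its stop, the left with about 9 N on the finger and the right with about 9 N. After closing the right pane, a picture put the left pull about 5 mm off where I expected it. I pushed the left pane again, it met its stop at the same place as before, and a before-and-after picture showed neither pull had moved.
- **Check that went over:** on the first closing of the left pane I pushed on too far, and the wrist force reached 43 N for a moment. It was on the fingertips, below the 120 N wrist limit. It would break the 40 N rule only if that rule counts the fingers as well as the arm and the gripper's body.

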